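# Change over the battery packs and set the charger dial

## Robot

A 6-joint arm with a two-finger parallel gripper is mounted at the origin on a cart in front of the work surface, level with it; the furniture and walls round the work are solid. World frame = base frame: x ahead of the robot, y to its left, z up, the work surface at z = 0. Lengths are in m, angles in rad, forces in N, time in s.
With the tool pointing down it reaches from about 0.35 to 0.975 m from the base axis. Payload 7.1 kg.
Tool frame: the origin (TCP) lies midway between the tips of the shut fingers; the grasp point (between the pads) lies r.grip_point_offset behind it (r.grip_point_offset is the distance from the TCP to the grasp point, in m); z points along the fingers, y is the line along which they close (so a half turn about z gives the same grasp; the last joint's range is limited). The gripper opens to 88 mm and grips with 3 to 60 N. Pads are 20 mm wide; open, the fingers measure 115 mm over their backs; the gripper's body (75 mm by 178 mm) begins 61 mm behind the grasp point.
Start: joints at [-1.258, 0.423, 1.63, -0, 1.089, -0.019], TCP at [0.204, -0.591, 0.223] pointing down, gripper open.
Joint ranges: [-3, 3], [-0.9, 2.11], [0.09, 2.58], [-1.31, 4.45], [0.11, 2.69], [-2.54, 2.54]. Speed limits (rad/s): [2.39, 2.39, 3.01, 3.14, 3.14, 3.14].

## Interface

Orientations are given as a rotation vector (axis times angle).
In Python, from workcell import sensors, viewer, finish_job, r gives the robot as it stands. The module is installed in compiled form; this text tells all that it offers.
- The arm moves only by the tool drive_tool, never from a script. Its argument "plan" is a list of rows, each an object with "angular": the turn, a rotation vector about the tool's x, y, z in degrees, a list of three; "slide": the shift along the tool's x, y, z in m, a list of three; "gripper": the opening in per cent of the stroke, from 0 (shut) to 100 (fully open). In form: [{"angular": [wx, wy, wz], "slide": [dx, dy, dz], "gripper": gripper}, ...]. A call has exactly 10 rows; each row is the pose to reach, as a shift and turn from the pose commanded when the call began, along the tool's axes at that moment; what a row does not reach only later rows make up. A row lasts 1/12 s, in which the tool goes at most 41.7 mm and 7.16 degrees, less where a joint would pass 70% of its speed; a pose out of reach is approached as far as the arm can. A call with a gripper value outside its range is refused whole. The fingers move at their own pace and stop on an object; "newtons" is the grip in N (left out, the last holds). Time passes only in rows, so rows that repeat a pose let the fingers close, or fill a call up. It gives the time, the measured TCP pose, the force, the opening and the grip force at its end, in the units of the state.
- sensors.read_state(): the state, without advancing time (a new reading comes with each control period).
- viewer.get_image(name): name is "scene" or "top" or "wrist"; returns (picture, depth): 400x640x3 uint8, blue, green, red; 400x640 float32, m along the optical axis (not along the pixel's ray), 0 where there is no reading.
- viewer.get_calibration(name): a dict with "K" (3x3 intrinsics, pixels), "extrinsics" (4x4, takes a point from camera to world coordinates). Camera axes: x right, y up, looking along -z (the intrinsics and any distortion apply to the point x, -y, -z); pixel columns grow to the right and rows downward; lengths in m; the calibration is good to about 2 mm. The wrist camera is an equidistant fisheye: a pixel r from the principal point sees the ray r / f radians off the axis. A picture is of the moment at which its call begins: read the wrist's pose just before it. get_calibration takes no time and is no camera call; for the wrist camera it gives the pose at the moment of the call.
- finish_job(): hands the job in; it is judged then, once.
The state is a dict: "t": time; "q": joint angles; "joint_velocities": joint speeds; "joint_torque": joint torques, N m; "tcp_pos": TCP position; "orientation": TCP orientation; "force": force on the tool from outside, world axes, zero at the start; "torque": the same for the moment, N m; "grip_width": opening from 0.0 (shut) to 1.0 (fully open); "grasp_force": force on a finger pad.
Only numpy, scipy, OpenCV 4.12 (cv2) and the standard library are available. Lean on these libraries where they do the work, as an engineer would, in place of code of your own. Each camera call takes 0.05 s, during which the arm holds its last target. There are 200 camera calls.

## Task

Change over the packs on the battery charger. First turn its dial all the way back (anticlockwise) to the off stop at the broad white line. With the dial off, draw every charged pack (green band) out of its bay and stand it on the green mat, and slide every flat pack (red band) into a free bay of its own, contact end first, until it is fully home and the sprung catch clicks up to hold it. Last, turn the dial up until its white pointer stands at the red mark; do not disturb the other things.

Things in the scene. Friction and masses are not known exactly. Their poses are not given: they have to be found in the camera images.
- dock: Grey fixed three-bay charger, 320 x 290 mm. Origin on the trolley top, z up; x: the way packs slide in (away from the robot), y: left along the bays. Deck 20 mm above the trolley from x -95 to the black stop wall at x +80 (50 mm high). In front of x -8 the deck is open: a pack set flat on it with its origin 70 to 80 mm short of its docked place clears the lips. Place and yaw vary.
- bay_1 (a point): Left bay (largest y): where the origin of a fully docked pack lies, on the deck, at x +30, y +95 mm of the dock; axes as the dock's; within 4 mm along x is home. A bay is a 70 mm wide channel open to -x. Over dock x +20 to +80 black lips leave a 54 mm slot; lip underside 34, top 42 mm above the trolley. From x -8 to +20 the walls (33 mm high) flare out.
- bay_2 (a point): Middle bay, as bay_1, at y 0 of the dock.
- bay_3 (a point): Right bay, as bay_1, at y -95 mm of the dock.
- catch_1 (a joint): Sprung round catch in the deck of bay_1, 32 mm beyond bay_1 along +x; metres pressed down: 0 = up (3 mm proud of the deck), about 0.003 = pressed by a pack nearly home. It springs up into the groove under a docked pack and must then read under 0.0015. Pushing a pack over it takes 5 to 15 N, in the last 25 mm before home.
- catch_2 (a joint): Catch of bay_2, as catch_1.
- catch_3 (a joint): Catch of bay_3, as catch_1.
- charge_dial (a joint): Charger dial, rad: 0 = off (at its stop, pointer at the broad white line towards the robot and left), grows clockwise seen from above, to 4.2; friction torque about 0.05 N m, stays where left. Off means under 0.12. Starts turned up.
- dial_centre (a point): On the dial's upright axis, at its grip bar, 105 mm above the trolley: the height to grip. The bar is 54 mm long, 16 mm wide, 82 to 116 mm above the trolley, on a 60 mm round base (top at 82 mm) on the housing (140 mm wide, top at 70 mm, behind the middle bay). The bar lies along the line dial_centre to dial_pointer; grip it across its width, either way round.
- dial_pointer (a point): Tip of the dial's white pointer, 42 mm from the dial's axis, 80 mm above the trolley; turns with the dial.
- red_mark (a point): Where the pointer's tip must be: 42 mm from the dial's axis, in line with the red block (22 x 10 mm) on the rim of the black scale. The red mark stands at another angle each time, 1.4 to 3.0 rad clockwise of off, and nothing touches it.
- pack_a: Flat battery pack: black, red band and top panel, 100 long, 75 high, 0.3 to 0.55 kg; may be absent. Origin: centre of its underside, z up, x towards its contact end (round nose, brass strips), which enters the bay first. Foot 66 mm wide, 12 mm thick; above it the body is 48 wide, 94 long: grip across the width about 50 mm above the underside. Starts upright, nose to the right (-y, within 0.35 rad).
- pack_b: Flat battery pack: black, red band and top panel, 100 long, 75 high, 0.3 to 0.55 kg; may be absent. Origin: centre of its underside, z up, x towards its contact end (round nose, brass strips), which enters the bay first. Foot 66 mm wide, 12 mm thick; above it the body is 48 wide, 94 long: grip across the width about 50 mm above the underside. Starts upright, nose to the right (-y, within 0.35 rad).
- pack_c: Flat battery pack: black, red band and top panel, 100 long, 75 high, 0.3 to 0.55 kg; may be absent. Origin: centre of its underside, z up, x towards its contact end (round nose, brass strips), which enters the bay first. Foot 66 mm wide, 12 mm thick; above it the body is 48 wide, 94 long: grip across the width about 50 mm above the underside. Starts upright, nose to the right (-y, within 0.35 rad).
- full_1: Charged battery pack: as the flat packs in shape and frame, but with a green band and top panel. If present it starts docked in bay_1; it must be drawn out along -x of the dock, over the catch (5 to 15 N), at least 75 mm before it can be lifted clear of the lips. May be absent: one or two of full_1 to full_3 are there, and two or three of pack_a to pack_c.
- full_2: Charged battery pack: as the flat packs in shape and frame, but with a green band and top panel. If present it starts docked in bay_2; it must be drawn out along -x of the dock, over the catch (5 to 15 N), at least 75 mm before it can be lifted clear of the lips. May be absent: one or two of full_1 to full_3 are there, and two or three of pack_a to pack_c.
- full_3: Charged battery pack: as the flat packs in shape and frame, but with a green band and top panel. If present it starts docked in bay_3; it must be drawn out along -x of the dock, over the catch (5 to 15 N), at least 75 mm before it can be lifted clear of the lips. May be absent: one or two of full_1 to full_3 are there, and two or three of pack_a to pack_c.
- mat: Green mat, fixed, 150 x 250 x 3 mm, on the trolley left of the charger. Origin at the centre of its underside, long side along its y. A charged pack stands on it when upright with the centre of its underside over the mat (within 70 mm in x and 120 mm in y of the mat's origin); there is room for two side by side, 60 mm either side of the middle, lying lengthwise along its x.
- grease_tin: Red grease tin, 72 mm across, 75 mm high; bystander. Origin at the centre of its underside.
- orange_can: Orange bottle with a black cap, 59 mm across, 169 mm high; bystander. Origin at the centre of its underside.
- seal_box: Small brown carton, 61 x 76 x 42 mm; bystander. Origin at the centre of its underside.
Things that resemble listed ones, but are neither listed nor needed, are in the scene too. What is shaped like the pack_b but purple is not meant.

How it is judged:
By the outcome, as a careful person would: the job done as asked, in the order asked, and still so for the second after the job is handed in, with the robot touching nothing.
Of pack_a, pack_b, pack_c only 2 to 3 are there at a start; the rules pass over those that are not, and their reading is None.
Of full_1, full_2, full_3 only 1 to 2 are there at a start; the rules pass over those that are not, and their reading is None.
At some moment in a run one of pack_a, pack_b, pack_c may be knocked a few centimetres aside while the robot is not near it.
Once in a run the grip may slacken for a moment while it holds something.
It also fails if it takes over 210 s, if anything falls off the work surface, if the arm or the gripper's body presses on something with over 40 N, if the wrist force passes 120 N, or if a joint passes its speed limit or range.

## Working session

There is one attempt and no reset: what is moved stays moved. The work goes in short steps, Python scripts to look and compute and a tool call to move; the robot and the scene stay as the last step left them, time stands still between calls to the robot, and variables do not carry over. Pictures are saved under pics/ and viewed, at most 14 in all, crops included, and the job is handed in when it is done.

Besides the shell and the picture viewer there is one more tool, called after "Request:" as a command line: name --argument value ..., lists and objects as JSON in quotes. drive_tool: Moves the arm, as the interface text tells. Its arguments: {"type":"object","properties":{"plan":{"type":"array"},"newtons":{"type":"number"}},"required":["plan"]}

```bash
mkdir -p pics; ls
cat > h.py <<'E'
import numpy as np, cv2
from scipy.spatial.transform import Rotation as R
from workcell import sensors, viewer, finish_job, r
def snap(n):
    c=viewer.get_calibration(n); im,d=viewer.get_image(n); return im,d,np.array(c["K"]),np.array(c["extrinsics"])
def world(d,K,E):  # per-pixel world points (pinhole)
    v,u=np.indices(d.shape); x=(u-K[0,2])/K[0,0]*d; y=(v-K[1,2])/K[1,1]*d
    return np.stack([x,-y,-d],-1)@E[:3,:3].T+E[:3,3]
E
python3 - <<'E'
from h import *
for n in ("scene","top"):
    im,d,K,E=snap(n); cv2.imwrite(f"pics/{n}0.png",im); np.savez(f"{n}0.npz",im=im,d=d,K=K,E=E); print(n,K.round(1).tolist(),E.round(3).tolist(),viewer.get_calibration(n).keys(),(d>0).mean())
print(sensors.read_state(), r.grip_point_offset)
print(np.array(viewer.get_calibration("wrist")["extrinsics"]).round(3),viewer.get_calibration("wrist")["K"])
E
```

```text
pics
scene [[471.7, 0.0, 314.2], [0.0, 471.7, 193.5], [0.0, 0.0, 1.0]] [[-0.635, 0.38, -0.673, -0.325], [-0.772, -0.29, 0.565, 0.756], [0.02, 0.878, 0.477, 0.736], [0.0, 0.0, 0.0, 1.0]] dict_keys(['K', 'extrinsics']) 0.99608984375
top [[367.3, 0.0, 310.2], [0.0, 367.3, 194.4], [0.0, 0.0, 1.0]] [[0.07, 0.976, -0.208, 0.349], [-0.998, 0.068, -0.017, -0.01], [-0.003, 0.208, 0.978, 1.206], [0.0, 0.0, 0.0, 1.0]] dict_keys(['K', 'extrinsics']) 0.99600390625
{'t': 0.1, 'q': array([-1.25799445e+00,  4.23792499e-01,  1.63060658e+00,  1.02725610e-05,
        1.08859199e+00, -1.89926782e-02]), 'joint_velocities': array([ 0.0001498 , -0.00272035, -0.00194404, -0.00133343,  0.00064717,
       -0.00042567]), 'joint_torque': array([-9.66084517e-04, -5.45616245e+01, -2.74322605e+01,  6.44062506e-02,
        1.87878718e-02, -2.34192049e-05]), 'tcp_pos': array([ 0.20346434, -0.59042323,  0.22196465]), 'orientation': array([-3.09709595e+00, -5.18558247e-01,  3.07262362e-04]), 'force': array([1.48521765, 0.9486228 , 0.04337379]), 'torque': array([-0.01358007,  0.00504981,  0.02012961]), 'grasp_force': 0.0, 'grip_width': 1.0035261186156121} 0.0187
[[ 0.326  0.904  0.276  0.278]
 [-0.946  0.312  0.094 -0.565]
 [-0.001 -0.292  0.956  0.384]
 [ 0.     0.     0.     1.   ]] [[309.70691629   0.         321.32484151]
 [  0.         309.70691629 204.41207028]
 [  0.           0.           1.        ]]
```

View pics/top0.png

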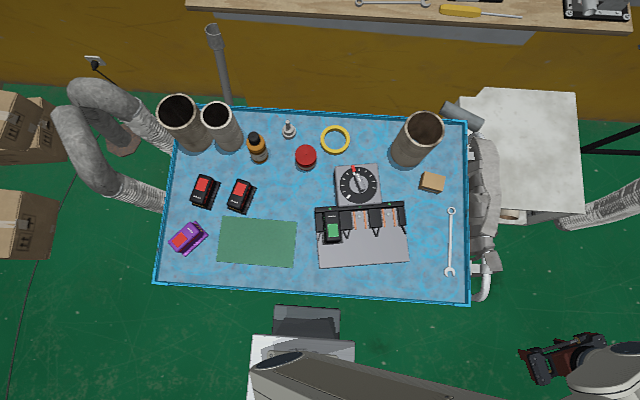

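View pics/scene0.png

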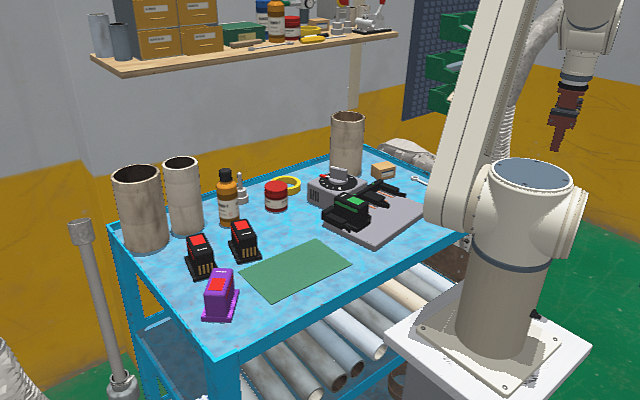

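Top view: one green pack in the left bay (332,232); bays 2 and 3 are free. Red packs stand at (203,187) and (240,192), the purple decoy at (187,238), the mat at (257,243), the dial at (357,183). Next I enlarge and measure.

```bash
cat > m.py <<'E'
from h import *
z=np.load("top0.npz"); im,d,K,E=z["im"],z["d"],z["K"],z["E"]; P=world(d,K,E); hsv=cv2.cvtColor(im,cv2.COLOR_BGR2HSV)
H,S,V=cv2.split(hsv)
def rect(mask,nm,amin=20):
    n,l,s,c=cv2.connectedComponentsWithStats(mask.astype(np.uint8))
    for i in range(1,n):
        if s[i,4]<amin: continue
        p=P[l==i]; rc=cv2.minAreaRect((p[:,:2]*1000).astype(np.float32))
        print(nm,"px",c[i].round(0),"n",s[i,4],"ctr",np.round(rc[0],0),"sz",np.round(rc[1],0),"ang",round(rc[2],1),"z",np.round(np.median(p[:,2])*1000),"mean",(p.mean(0)*1000).round(0))
Z=P[...,2]; box=(P[...,0]>.2)&(P[...,0]<1.1)&(abs(P[...,1])<.7)
rect(((H<8)|(H>172))&(S>150)&(V>120)&box&(Z>.06),"red")
rect((H>40)&(H<85)&(S>80)&box&(Z>.02)&(Z<.2),"green")
rect((H>40)&(H<85)&(S>60)&box&(Z<.012)&(Z>-.01),"mat",500)
rect(box&(Z>.012)&(Z<.028)&(S<60)&(P[...,1]<0.1),"deck",100)
rect(box&(Z>.066)&(Z<.076)&(Z>.02),"body70",30)
rect(box&(Z>.10)&(Z<.125)&(P[...,1]<0.05)&(P[...,1]>-.3),"z110",10)
rect(box&(Z>.038)&(Z<.055)&(P[...,1]<.1),"lips",20)
cv2.imwrite("pics/c1.png",cv2.resize(im[155:275,170:470],None,fx=2.66,fy=2.66,interpolation=cv2.INTER_CUBIC))
E
python3 m.py
```

```text
red px [305. 155.] n 333 ctr [550.  25.] sz [405.  65.] ang 3.8 z 74.0 mean [716.  35.  85.]
red px [353. 168.] n 22 ctr [ 683. -121.] sz [19. 11.] ang 20.6 z 77.0 mean [ 683. -120.   77.]
red px [201. 184.] n 127 ctr [488. 176.] sz [462.  45.] ang 58.6 z 76.0 mean [596. 354.  85.]
red px [239. 189.] n 126 ctr [591. 235.] sz [33. 40.] ang 74.4 z 76.0 mean [591. 235.  76.]
red px [179. 239.] n 119 ctr [420. 403.] sz [29. 38.] ang 45.4 z 76.0 mean [420. 402.  76.]
green px [333. 230.] n 142 ctr [480. -65.] sz [41. 32.] ang 10.0 z 96.0 mean [480. -66.  96.]
mat px [257. 241.] n 3462 ctr [437. 175.] sz [248. 149.] ang 89.1 z 3.0 mean [436. 175.   3.]
deck px [478. 172.] n 184 ctr [ 725. -544.] sz [ 19. 169.] ang 86.5 z 21.0 mean [ 718. -544.   21.]
deck px [478. 211.] n 147 ctr [ 582. -538.] sz [121.  21.] ang 6.5 z 19.0 mean [ 584. -539.   20.]
deck px [366. 244.] n 3356 ctr [ 472. -163.] sz [175. 288.] ang 8.6 z 20.0 mean [ 451. -180.   20.]
deck px [486. 258.] n 388 ctr [ 426. -568.] sz [176.  39.] ang 3.4 z 20.0 mean [ 433. -562.   20.]
body70 px [182. 118.] n 43 ctr [816. 450.] sz [
[... 1290 characters left out ...]
. -335.   47.]
lips px [486. 165.] n 598 ctr [ 711. -561.] sz [ 56. 220.] ang 89.6 z 49.0 mean [ 732. -559.   48.]
lips px [402. 157.] n 66 ctr [ 748. -287.] sz [109.  40.] ang 56.4 z 45.0 mean [ 741. -284.   46.]
lips px [307. 165.] n 29 ctr [695.  29.] sz [20. 63.] ang 11.7 z 47.0 mean [692.  27.  47.]
lips px [433. 181.] n 323 ctr [ 669. -388.] sz [70. 53.] ang 79.0 z 42.0 mean [ 669. -387.   42.]
lips px [493. 216.] n 406 ctr [ 585. -576.] sz [ 51. 162.] ang 75.9 z 48.0 mean [ 565. -576.   48.]
lips px [360. 214.] n 1148 ctr [ 536. -154.] sz [ 81. 290.] ang 8.4 z 44.0 mean [ 542. -153.   45.]
lips px [498. 260.] n 34 ctr [ 428. -588.] sz [33. 15.] ang 15.9 z 40.0 mean [ 429. -590.   40.]
```

Run:
```python
import cv2
im=cv2.imread("pics/top0.png"); cv2.imwrite("pics/dial.png",cv2.resize(im[155:275,310:412],None,fx=5,fy=5,interpolation=cv2.INTER_CUBIC))
```

```text
(no output)
```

View pics/dial.png

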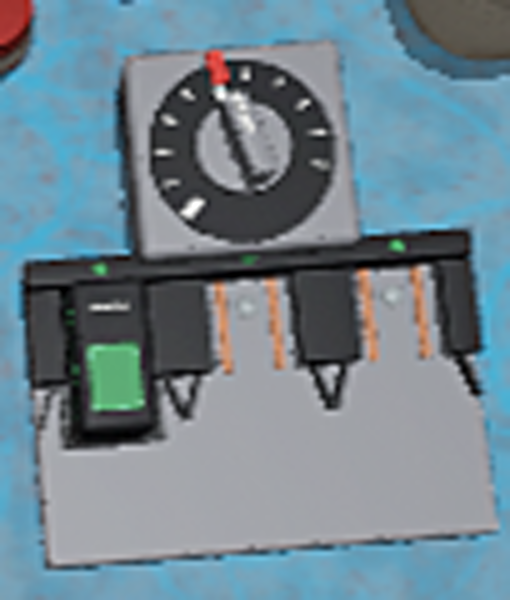

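View pics/c1.png

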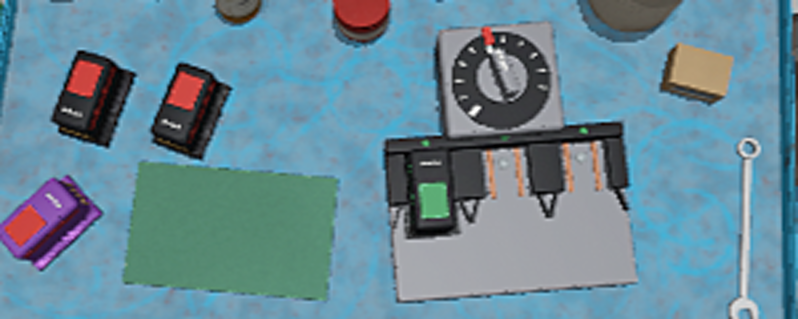

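Dial: the white pointer is near the red block at crop (218,68), and the broad white line is at (193,208). The flat packs' noses point towards the robot, judging by where the text is. I'll check that in a crop of the scene view, together with the clearance to the pipe.

```bash
cat > m2.py <<'E'
from h import *
z=np.load("top0.npz"); im,d,K,E=z["im"],z["d"],z["K"],z["E"]; P=world(d,K,E); H,S,V=cv2.split(cv2.cvtColor(im,cv2.COLOR_BGR2HSV))
c=np.array([.631,-.140]); D=np.linalg.norm(P[...,:2]-c,axis=-1)
m=(P[...,2]>.13); i=np.argmin(np.where(m,D,9)); print("nearest tall",D.flat[i],P.reshape(-1,3)[i])
Q=P.reshape(-1,3); 
for nm,mm in (("pipe",(P[...,0]>.68)&(P[...,0]<.95)&(P[...,1]<-.2)&(P[...,1]>-.4)&(P[...,2]>.1)),):
    print(nm,Q[mm.ravel()].max(0),Q[mm.ravel()].min(0))
a=np.degrees(np.arctan2(P[...,1]-c[1],P[...,0]-c[0]))
for nm,mm in (("white",(S<50)&(V>170)&(D<.07)&(P[...,2]<.095)),("red",((H<8)|(H>172))&(S>140)&(D<.08)&(P[...,2]>.06))):
    n,l,s,_=cv2.connectedComponentsWithStats(mm.astype(np.uint8),connectivity=8)
    for k in range(1,n):
        w=l==k; print(nm,s[k,4],"ang",a[w].mean().round(1),"r",D[w].mean().round(3),"z",P[...,2][w].mean().round(3))
s=cv2.imread("pics/scene0.png"); cv2.imwrite("pics/sc1.png",cv2.resize(s[210:330,170:290],None,fx=5,fy=5,interpolation=cv2.INTER_CUBIC))
E
python3 m2.py
```

```text
nearest tall 0.16623493727412633 [ 0.74249415 -0.26330089  0.1390519 ]
pipe [ 0.83704065 -0.25024121  0.21122138] [ 0.72124074 -0.36550242  0.10007763]
white 2 ang 31.2 r 0.065 z 0.07
white 7 ang 3.2 r 0.063 z 0.07
white 2 ang 41.8 r 0.064 z 0.071
white 2 ang 0.1 r 0.05 z 0.074
white 5 ang -42.6 r 0.063 z 0.07
white 1 ang 45.4 r 0.053 z 0.07
white 7 ang 24.9 r 0.04 z 0.077
white 1 ang 59.9 r 0.065 z 0.069
white 2 ang -47.0 r 0.051 z 0.073
white 1 ang 65.7 r 0.065 z 0.066
white 6 ang -29.4 r 0.028 z 0.081
white 2 ang -63.0 r 0.062 z 0.071
white 8 ang 84.1 r 0.065 z 0.071
white 3 ang 70.4 r 0.051 z 0.071
white 4 ang 57.8 r 0.028 z 0.083
white 2 ang 69.6 r 0.02 z 0.083
white 1 ang -63.0 r 0.025 z 0.083
white 2 ang -71.3 r 0.05 z 0.071
white 2 ang -72.0 r 0.062 z 0.069
white 28 ang 133.2 r 0.023 z 0.082
white 3 ang 94.3 r 0.052 z 0.071
white 2 ang -103.6 r 0.024 z 0.08
white 1 ang -95.7 r 0.046 z 0.075
white 1 ang 102.9 r 0.065 z 0.072
white 39 ang 139.6 r 0.065 z 0.07
white 1 ang 117.4 r 0.05 z 0.071
white 2 ang -103.4 r 0.061 z 0.072
white 1 ang -157.2 r 0.028 z 0.087
white 1 ang -110.2 r 0.062 z 0.066
white 9 ang 141.2 r 0.049 z 0.071
white 15 ang -138.0 r 0.062 z 0.07
white 1 ang -162.3 r 0.059 z 0.066
red 25 ang 20.5 r 0.055 z 0.076
```

View pics/sc1.png

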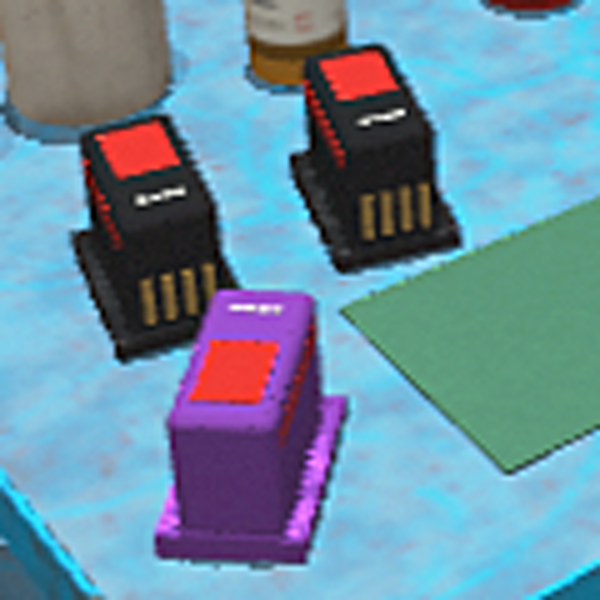

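Brass strips on both black red-banded packs (crop (385,210) and (180,295)) face the robot, so their noses point to -x. These two are the flat packs. The purple one (250,420) is the decoy. Now I'll plan the dial moves.

```bash
cat >> h.py <<'E'
def rot(psi):
    p=np.radians(psi); c,s=np.cos(p),np.sin(p); return np.array([[c,s,0],[s,-c,0],[0,0,-1.]])
def chain(*tg,start=None):
    st=sensors.read_state(); p,M=np.array(st["tcp_pos"]),R.from_rotvec(st["orientation"]).as_matrix()
    print("t",round(st["t"],1),"now",p.round(4),"psi",np.degrees(np.arctan2(M[1,0],M[0,0])).round(1),"grip",round(st["grip_width"],2),round(st["grasp_force"],1))
    for t in tg:
        q,N=np.array(t[:3]),rot(t[3])
        print(t,"slide",(M.T@(q-p)).round(4).tolist(),"ang",np.degrees(R.from_matrix(M.T@N).as_rotvec()).round(1).tolist()); p,M=q,N
E
python3 - <<'E'
from h import *
chain((.42,-.36,.22,24),(.631,-.14,.2,24),(.631,-.14,.0875,24))
E
```

```text
t 0.1 now [ 0.2035 -0.5904  0.222 ] psi 19.0 grip 1.0 0.0
(0.42, -0.36, 0.22, 24) slide [0.2798, -0.1473, 0.0022] ang [-0.1, -0.0, -5.0]
(0.631, -0.14, 0.2, 24) slide [0.2822, -0.1152, 0.02] ang [0.0, 0.0, 0.0]
(0.631, -0.14, 0.0875, 24) slide [0.0, 0.0, 0.1125] ang [0.0, 0.0, 0.0]
```

Request:
drive_tool --plan '[{"angular": [0, 0, -5], "slide": [0.28, -0.147, 0.002], "gripper": 50}, {"angular": [0, 0, -5], "slide": [0.28, -0.147, 0.002], "gripper": 50}, {"angular": [0, 0, -5], "slide": [0.28, -0.147, 0.002], "gripper": 50}, {"angular": [0, 0, -5], "slide": [0.28, -0.147, 0.002], "gripper": 50}, {"angular": [0, 0, -5], "slide": [0.28, -0.147, 0.002], "gripper": 50}, {"angular": [0, 0, -5], "slide": [0.28, -0.147, 0.002], "gripper": 50}, {"angular": [0, 0, -5], "slide": [0.28, -0.147, 0.002], "gripper": 50}, {"angular": [0, 0, -5], "slide": [0.28, -0.147, 0.002], "gripper": 50}, {"angular": [0, 0, -5], "slide": [0.28, -0.147, 0.002], "gripper": 50}, {"angular": [0, 0, -5], "slide": [0.28, -0.147, 0.002], "gripper": 50}]'

```text
t: 0.93
tcp_pos: [0.421, -0.3597, 0.2204]
orientation: [-3.072, -0.658, 0.001]
force: [-0.5, -0.4, -0.4]
grip_width: 0.497
grasp_force: 0.0
```

Request:
drive_tool --plan '[{"angular": [0, 0, 0], "slide": [0.282, -0.115, 0.02], "gripper": 50}, {"angular": [0, 0, 0], "slide": [0.282, -0.115, 0.02], "gripper": 50}, {"angular": [0, 0, 0], "slide": [0.282, -0.115, 0.02], "gripper": 50}, {"angular": [0, 0, 0], "slide": [0.282, -0.115, 0.02], "gripper": 50}, {"angular": [0, 0, 0], "slide": [0.282, -0.115, 0.02], "gripper": 50}, {"angular": [0, 0, 0], "slide": [0.282, -0.115, 0.02], "gripper": 50}, {"angular": [0, 0, 0], "slide": [0.282, -0.115, 0.02], "gripper": 50}, {"angular": [0, 0, 0], "slide": [0.282, -0.115, 0.02], "gripper": 50}, {"angular": [0, 0, 0], "slide": [0.282, -0.115, 0.02], "gripper": 50}, {"angular": [0, 0, 0], "slide": [0.282, -0.115, 0.02], "gripper": 50}]'

```text
t: 1.77
tcp_pos: [0.6306, -0.1419, 0.2]
orientation: [-3.073, -0.654, 0.002]
force: [0.1, -0.6, 0.1]
grip_width: 0.499
grasp_force: 0.0
```

Run:
```python
from h import *
chain((.631,-.14,.0875,24))
```

```text
t 1.8 now [ 0.6306 -0.1419  0.2   ] psi 24.0 grip 0.5 0.0
(0.631, -0.14, 0.0875, 24) slide [0.0013, -0.0015, 0.1125] ang [-0.0, 0.1, 0.0]
```

Request:
drive_tool --plan '[{"angular": [0, 0, 0], "slide": [0.001, -0.0015, 0.03], "gripper": 50}, {"angular": [0, 0, 0], "slide": [0.001, -0.0015, 0.06], "gripper": 50}, {"angular": [0, 0, 0], "slide": [0.001, -0.0015, 0.09], "gripper": 50}, {"angular": [0, 0, 0], "slide": [0.001, -0.0015, 0.1125], "gripper": 50}, {"angular": [0, 0, 0], "slide": [0.001, -0.0015, 0.1125], "gripper": 30}, {"angular": [0, 0, 0], "slide": [0.001, -0.0015, 0.1125], "gripper": 10}, {"angular": [0, 0, 0], "slide": [0.001, -0.0015, 0.1125], "gripper": 10}, {"angular": [0, 0, 0], "slide": [0.001, -0.0015, 0.1125], "gripper": 10}, {"angular": [0, 0, 0], "slide": [0.001, -0.0015, 0.1125], "gripper": 10}, {"angular": [0, 0, 0], "slide": [0.001, -0.0015, 0.1125], "gripper": 10}]' --newtons 25

```text
t: 2.6
tcp_pos: [0.6324, -0.1399, 0.0901]
orientation: [3.071, 0.653, 0.003]
force: [-2.3, -2.9, 6.8]
grip_width: 0.181
grasp_force: 25.0
```

Request:
drive_tool --plan '[{"angular": [0, 0, -6], "slide": [0, 0, -0.002], "gripper": 10}, {"angular": [0, 0, -12], "slide": [0, 0, -0.002], "gripper": 10}, {"angular": [0, 0, -18], "slide": [0, 0, -0.002], "gripper": 10}, {"angular": [0, 0, -24], "slide": [0, 0, -0.002], "gripper": 10}, {"angular": [0, 0, -30], "slide": [0, 0, -0.002], "gripper": 10}, {"angular": [0, 0, -36], "slide": [0, 0, -0.002], "gripper": 10}, {"angular": [0, 0, -42], "slide": [0, 0, -0.002], "gripper": 10}, {"angular": [0, 0, -48], "slide": [0, 0, -0.002], "gripper": 10}, {"angular": [0, 0, -54], "slide": [0, 0, -0.002], "gripper": 10}, {"angular": [0, 0, -60], "slide": [0, 0, -0.002], "gripper": 10}]'

```text
t: 3.43
tcp_pos: [0.6323, -0.1399, 0.0902]
orientation: [2.327, 2.107, 0.001]
force: [3.9, -4.4, -7.1]
grip_width: 0.179
grasp_force: 25.0
```

Request:
drive_tool --plan '[{"angular": [0, 0, -6], "slide": [0, 0, 0], "gripper": 10}, {"angular": [0, 0, -12], "slide": [0, 0, 0], "gripper": 10}, {"angular": [0, 0, -18], "slide": [0, 0, 0], "gripper": 10}, {"angular": [0, 0, -24], "slide": [0, 0, 0], "gripper": 10}, {"angular": [0, 0, -30], "slide": [0, 0, 0], "gripper": 10}, {"angular": [0, 0, -36], "slide": [0, 0, 0], "gripper": 10}, {"angular": [0, 0, -42], "slide": [0, 0, 0], "gripper": 10}, {"angular": [0, 0, -48], "slide": [0, 0, 0], "gripper": 10}, {"angular": [0, 0, -50], "slide": [0, 0, 0], "gripper": 10}, {"angular": [0, 0, -50], "slide": [0, 0, 0], "gripper": 10}]'

```text
t: 4.27
tcp_pos: [0.6322, -0.1399, 0.0902]
orientation: [1.223, 2.892, -0.001]
force: [3.8, -4.8, -6.6]
grip_width: 0.182
grasp_force: 25.0
```

Run:
```python
from h import *
chain(); s=sensors.read_state(); print(s["torque"],s["force"])
```

```text
t 4.3 now [ 0.6322 -0.1399  0.0902] psi 134.2 grip 0.18 25.0
[-7.13842151e-01 -6.03485371e-01 -1.17426991e-05] [ 3.76706326 -4.81049628 -6.57334374]
```

Request:
drive_tool --plan '[{"angular": [0, 0, -1], "slide": [0, 0, 0.002], "gripper": 10}, {"angular": [0, 0, -2], "slide": [0, 0, 0.002], "gripper": 10}, {"angular": [0, 0, -3], "slide": [0, 0, 0.002], "gripper": 10}, {"angular": [0, 0, -4], "slide": [0, 0, 0.002], "gripper": 10}, {"angular": [0, 0, -5], "slide": [0, 0, 0.002], "gripper": 10}, {"angular": [0, 0, -6], "slide": [0, 0, 0.002], "gripper": 10}, {"angular": [0, 0, -7], "slide": [0, 0, 0.002], "gripper": 10}, {"angular": [0, 0, -8], "slide": [0, 0, 0.002], "gripper": 10}, {"angular": [0, 0, -9], "slide": [0, 0, 0.002], "gripper": 10}, {"angular": [0, 0, -9], "slide": [0, 0, 0.002], "gripper": 10}]'

```text
t: 5.1
tcp_pos: [0.6323, -0.1399, 0.0901]
orientation: [0.994, 2.978, -0.001]
force: [-2.1, -3.8, 7.8]
grip_width: 0.182
grasp_force: 25.0
```

Run:
```python
from h import *
chain(); s=sensors.read_state(); print(s["torque"],s["force"])
```

```text
t 5.1 now [ 0.6323 -0.1399  0.0901] psi 143.1 grip 0.18 25.0
[-0.60485834  0.43111202  0.01394702] [-2.05336087 -3.76029824  7.79953779]
```

Request:
drive_tool --plan '[{"angular": [0, 0, -1], "slide": [0, 0, -0.001], "gripper": 10}, {"angular": [0, 0, -2], "slide": [0, 0, -0.001], "gripper": 10}, {"angular": [0, 0, -3], "slide": [0, 0, -0.001], "gripper": 10}, {"angular": [0, 0, -3], "slide": [0, 0, -0.001], "gripper": 10}, {"angular": [0, 0, -4], "slide": [0, 0, -0.001], "gripper": 10}, {"angular": [0, 0, -4], "slide": [0, 0, -0.001], "gripper": 10}, {"angular": [0, 0, -5], "slide": [0, 0, -0.001], "gripper": 10}, {"angular": [0, 0, -5], "slide": [0, 0, -0.001], "gripper": 10}, {"angular": [0, 0, -6], "slide": [0, 0, -0.001], "gripper": 10}, {"angular": [0, 0, -6], "slide": [0, 0, -0.001], "gripper": 10}]'

```text
t: 5.93
tcp_pos: [0.6319, -0.1395, 0.0901]
orientation: [0.838, 3.027, -0.0]
force: [-1.8, -4.8, 5.3]
grip_width: 0.193
grasp_force: 26.4
```

Run:
```python
from h import *
chain(); s=sensors.read_state(); print(s["torque"],s["force"])
```

```text
t 5.9 now [ 0.6319 -0.1395  0.0901] psi 149.0 grip 0.19 26.4
[-0.83768919  0.19447384 -0.67972611] [-1.79978042 -4.7632166   5.34480056]
```

The stop is reached: the moment jumped to -0.68 N m and the bar is twisting in the pads. Now I ease off, open and rise.

Request:
drive_tool --plan '[{"angular": [0, 0, 4], "slide": [0, 0, 0], "gripper": 10}, {"angular": [0, 0, 4], "slide": [0, 0, 0], "gripper": 30}, {"angular": [0, 0, 4], "slide": [0, 0, 0], "gripper": 50}, {"angular": [0, 0, 4], "slide": [0, 0, 0], "gripper": 60}, {"angular": [0, 0, 4], "slide": [0, 0, 0], "gripper": 60}, {"angular": [0, 0, 4], "slide": [0, 0, -0.03], "gripper": 60}, {"angular": [0, 0, 4], "slide": [0, 0, -0.06], "gripper": 60}, {"angular": [0, 0, 4], "slide": [0, 0, -0.1], "gripper": 60}, {"angular": [0, 0, 4], "slide": [0, 0, -0.12], "gripper": 60}, {"angular": [0, 0, 4], "slide": [0, 0, -0.12], "gripper": 60}]'

```text
t: 6.77
tcp_pos: [0.6345, -0.1395, 0.2147]
orientation: [0.94, 2.989, 0.001]
force: [1.5, 1.1, 0.3]
grip_width: 0.595
grasp_force: 0.0
```

Run:
```python
from h import *
chain((.495,-.063,.2,77),(.495,-.0635,.15,8.4),(.495,-.0635,.052,8.4))
```

```text
t 6.8 now [ 0.6345 -0.1395  0.2147] psi 145.1 grip 0.6 0.0
(0.495, -0.063, 0.2, 77) slide [0.1583, -0.0171, 0.0134] ang [0.4, 0.3, 68.1]
(0.495, -0.0635, 0.15, 8.4) slide [-0.0005, 0.0001, 0.05] ang [0.0, 0.0, 68.6]
(0.495, -0.0635, 0.052, 8.4) slide [0.0, 0.0, 0.098] ang [0.0, 0.0, 0.0]
```

Request:
drive_tool --plan '[{"angular": [0, 0, 68], "slide": [0.158, -0.017, 0.013], "gripper": 85}, {"angular": [0, 0, 68], "slide": [0.158, -0.017, 0.013], "gripper": 85}, {"angular": [0, 0, 68], "slide": [0.158, -0.017, 0.013], "gripper": 85}, {"angular": [0, 0, 68], "slide": [0.158, -0.017, 0.013], "gripper": 85}, {"angular": [0, 0, 68], "slide": [0.158, -0.017, 0.013], "gripper": 85}, {"angular": [0, 0, 68], "slide": [0.158, -0.017, 0.013], "gripper": 85}, {"angular": [0, 0, 68], "slide": [0.158, -0.017, 0.013], "gripper": 85}, {"angular": [0, 0, 68], "slide": [0.158, -0.017, 0.013], "gripper": 85}, {"angular": [0, 0, 68], "slide": [0.158, -0.017, 0.013], "gripper": 85}, {"angular": [0, 0, 68], "slide": [0.158, -0.017, 0.013], "gripper": 85}]'

```text
t: 7.6
tcp_pos: [0.4916, -0.0621, 0.1951]
orientation: [-2.462, -1.949, 0.002]
force: [-0.0, 0.3, 1.6]
grip_width: 0.851
grasp_force: 0.0
```

Request:
drive_tool --plan '[{"angular": [0, 0, 68.6], "slide": [0, 0, 0.03], "gripper": 85}, {"angular": [0, 0, 68.6], "slide": [0, 0, 0.03], "gripper": 85}, {"angular": [0, 0, 68.6], "slide": [0, 0, 0.03], "gripper": 85}, {"angular": [0, 0, 68.6], "slide": [0, 0, 0.03], "gripper": 85}, {"angular": [0, 0, 68.6], "slide": [0, 0, 0.03], "gripper": 85}, {"angular": [0, 0, 68.6], "slide": [0, 0, 0.03], "gripper": 85}, {"angular": [0, 0, 68.6], "slide": [0, 0, 0.03], "gripper": 85}, {"angular": [0, 0, 68.6], "slide": [0, 0, 0.03], "gripper": 85}, {"angular": [0, 0, 68.6], "slide": [0, 0, 0.03], "gripper": 85}, {"angular": [0, 0, 68.6], "slide": [0, 0, 0.03], "gripper": 85}]'

```text
t: 8.43
tcp_pos: [0.4916, -0.0621, 0.1651]
orientation: [-3.133, -0.222, 0.003]
force: [-0.2, -0.4, 0.5]
grip_width: 0.852
grasp_force: 0.0
```

Run:
```python
from h import *
chain((.495,-.0635,.053,8.4),(.3959,-.0781,.053,8.4),(.3959,-.0781,.15,8.4),(.437,.165,.15,0),(.437,.165,.035,0))
```

```text
t 8.4 now [ 0.4916 -0.0621  0.1651] psi 8.1 grip 0.85 0.0
(0.495, -0.0635, 0.053, 8.4) slide [0.0034, 0.0019, 0.1121] ang [-0.0, 0.1, -0.3]
(0.3959, -0.0781, 0.053, 8.4) slide [-0.1002, -0.0, 0.0] ang [0.0, 0.0, 0.0]
(0.3959, -0.0781, 0.15, 8.4) slide [0.0, 0.0, -0.097] ang [0.0, 0.0, 0.0]
(0.437, 0.165, 0.15, 0) slide [0.0762, -0.2345, 0.0] ang [0.0, 0.0, 8.4]
(0.437, 0.165, 0.035, 0) slide [0.0, 0.0, 0.115] ang [0.0, 0.0, 0.0]
```

Request:
drive_tool --plan '[{"angular": [0, 0, -0.3], "slide": [0.003, 0.002, 0.03], "gripper": 85}, {"angular": [0, 0, -0.3], "slide": [0.003, 0.002, 0.06], "gripper": 85}, {"angular": [0, 0, -0.3], "slide": [0.003, 0.002, 0.09], "gripper": 85}, {"angular": [0, 0, -0.3], "slide": [0.003, 0.002, 0.112], "gripper": 85}, {"angular": [0, 0, -0.3], "slide": [0.003, 0.002, 0.112], "gripper": 60}, {"angular": [0, 0, -0.3], "slide": [0.003, 0.002, 0.112], "gripper": 40}, {"angular": [0, 0, -0.3], "slide": [0.003, 0.002, 0.112], "gripper": 40}, {"angular": [0, 0, -0.3], "slide": [0.003, 0.002, 0.112], "gripper": 40}, {"angular": [0, 0, -0.3], "slide": [0.003, 0.002, 0.112], "gripper": 40}, {"angular": [0, 0, -0.3], "slide": [0.003, 0.002, 0.112], "gripper": 40}]' --newtons 40

```text
t: 9.27
tcp_pos: [0.4967, -0.0641, 0.0555]
orientation: [3.132, 0.239, 0.004]
force: [-0.6, 0.2, 5.2]
grip_width: 0.548
grasp_force: 40.0
```

Request:
drive_tool --plan '[{"angular": [0, 0, 0], "slide": [-0.01, 0, 0], "gripper": 40}, {"angular": [0, 0, 0], "slide": [-0.02, 0, 0], "gripper": 40}, {"angular": [0, 0, 0], "slide": [-0.03, 0, 0], "gripper": 40}, {"angular": [0, 0, 0], "slide": [-0.04, 0, 0], "gripper": 40}, {"angular": [0, 0, 0], "slide": [-0.05, 0, 0], "gripper": 40}, {"angular": [0, 0, 0], "slide": [-0.06, 0, 0], "gripper": 40}, {"angular": [0, 0, 0], "slide": [-0.07, 0, 0], "gripper": 40}, {"angular": [0, 0, 0], "slide": [-0.08, 0, 0], "gripper": 40}, {"angular": [0, 0, 0], "slide": [-0.09, 0, 0], "gripper": 40}, {"angular": [0, 0, 0], "slide": [-0.09, 0, 0], "gripper": 40}]'

```text
t: 10.1
tcp_pos: [0.4073, -0.0783, 0.0555]
orientation: [3.131, 0.238, 0.007]
force: [0.7, -3.4, 8.7]
grip_width: 0.543
grasp_force: 40.0
```

Run:
```python
from h import *
im,d,K,E=snap("top"); np.savez("top1.npz",im=im,d=d,K=K,E=E); cv2.imwrite("pics/t1.png",cv2.resize(im[130:290,160:420],None,fx=3,fy=3))
chain((.406,-.0766,.15,8.4),(.437,.165,.15,0),(.437,.165,.035,0))
```

```text
t 10.2 now [ 0.4073 -0.0783  0.0555] psi 8.7 grip 0.54 40.0
(0.406, -0.0766, 0.15, 8.4) slide [-0.0007, -0.0017, -0.0945] ang [0.1, -0.2, 0.3]
(0.437, 0.165, 0.15, 0) slide [0.066, -0.2345, 0.0] ang [0.0, 0.0, 8.4]
(0.437, 0.165, 0.035, 0) slide [0.0, 0.0, 0.115] ang [0.0, 0.0, 0.0]
```

View pics/t1.png

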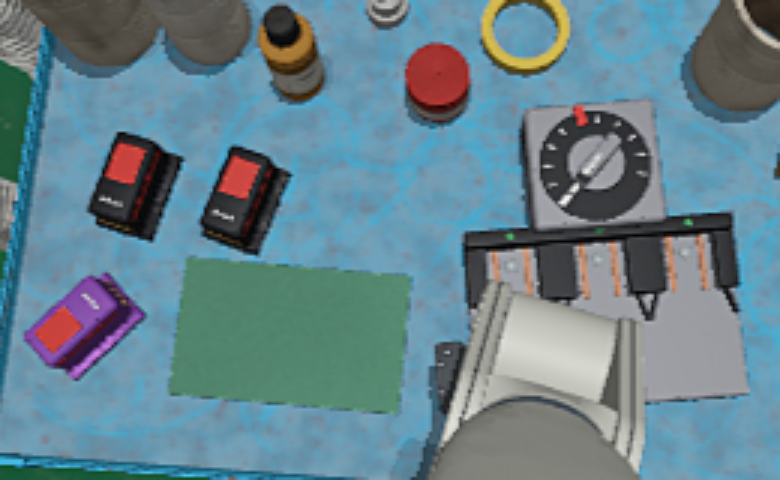

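Crop: the dial's pointer now lies at the broad white line (565,203). The green pack is drawn out and bay 1 is empty. Now I carry it to the mat.

Request:
drive_tool --plan '[{"angular": [0, 0, 0], "slide": [0, 0, -0.02], "gripper": 40}, {"angular": [0, 0, 0], "slide": [0, 0, -0.04], "gripper": 40}, {"angular": [0, 0, 0], "slide": [0, 0, -0.07], "gripper": 40}, {"angular": [0, 0, 2], "slide": [0.01, -0.03, -0.08], "gripper": 40}, {"angular": [0, 0, 4], "slide": [0.02, -0.065, -0.08], "gripper": 40}, {"angular": [0, 0, 6], "slide": [0.03, -0.1, -0.08], "gripper": 40}, {"angular": [0, 0, 8], "slide": [0.04, -0.135, -0.08], "gripper": 40}, {"angular": [0, 0, 8.5], "slide": [0.05, -0.17, -0.08], "gripper": 40}, {"angular": [0, 0, 8.5], "slide": [0.06, -0.205, -0.08], "gripper": 40}, {"angular": [0, 0, 8.5], "slide": [0.065, -0.235, -0.08], "gripper": 40}]'

```text
t: 10.98
tcp_pos: [0.435, 0.1665, 0.1343]
orientation: [-3.141, -0.007, -0.001]
force: [0.9, -0.6, -2.7]
grip_width: 0.546
grasp_force: 40.0
```

Run:
```python
from h import *
chain((.437,.165,.037,0),(.437,.165,.2,0),(.43,.0,.2,0))
```

```text
t 11.0 now [0.435  0.1665 0.1343] psi 0.2 grip 0.55 40.0
(0.437, 0.165, 0.037, 0) slide [0.0019, 0.0015, 0.0973] ang [-0.0, -0.0, 0.2]
(0.437, 0.165, 0.2, 0) slide [0.0, 0.0, -0.163] ang [0.0, 0.0, 0.0]
(0.43, 0.0, 0.2, 0) slide [-0.007, 0.165, 0.0] ang [0.0, 0.0, 0.0]
```

Request:
drive_tool --plan '[{"angular": [0, 0, 0], "slide": [0.002, 0.001, 0.03], "gripper": 40}, {"angular": [0, 0, 0], "slide": [0.002, 0.001, 0.055], "gripper": 40}, {"angular": [0, 0, 0], "slide": [0.002, 0.001, 0.075], "gripper": 40}, {"angular": [0, 0, 0], "slide": [0.002, 0.001, 0.088], "gripper": 40}, {"angular": [0, 0, 0], "slide": [0.002, 0.001, 0.0965], "gripper": 40}, {"angular": [0, 0, 0], "slide": [0.002, 0.001, 0.0965], "gripper": 40}, {"angular": [0, 0, 0], "slide": [0.002, 0.001, 0.0965], "gripper": 60}, {"angular": [0, 0, 0], "slide": [0.002, 0.001, 0.0965], "gripper": 85}, {"angular": [0, 0, 0], "slide": [0.002, 0.001, 0.0965], "gripper": 85}, {"angular": [0, 0, 0], "slide": [0.002, 0.001, 0.0965], "gripper": 85}]'

```text
t: 11.82
tcp_pos: [0.4376, 0.1636, 0.0382]
orientation: [-3.141, -0.006, -0.002]
force: [0.4, 0.1, -0.6]
grip_width: 0.784
grasp_force: 0.0
```

Request:
drive_tool --plan '[{"angular": [0, 0, 0], "slide": [0, 0, -0.04], "gripper": 85}, {"angular": [0, 0, 0], "slide": [0, 0, -0.08], "gripper": 85}, {"angular": [0, 0, 0], "slide": [0, 0, -0.12], "gripper": 85}, {"angular": [0, 0, 0], "slide": [0, 0, -0.16], "gripper": 85}, {"angular": [0, 0, -7], "slide": [0, 0.04, -0.165], "gripper": 85}, {"angular": [0, 0, -14], "slide": [0, 0.08, -0.165], "gripper": 85}, {"angular": [0, 0, -21], "slide": [0, 0.12, -0.165], "gripper": 85}, {"angular": [0, 0, -28], "slide": [0, 0.16, -0.165], "gripper": 85}, {"angular": [0, 0, -35], "slide": [0, 0.2, -0.165], "gripper": 85}, {"angular": [0, 0, -42], "slide": [0, 0.2, -0.165], "gripper": 85}]'

```text
t: 12.65
tcp_pos: [0.4379, -0.0388, 0.2032]
orientation: [2.97, 1.02, 0.002]
force: [-0.3, 0.6, -0.1]
grip_width: 0.852
grasp_force: 0.0
```

```bash
cat > packs.py <<'E'
from h import *
def packs(save=None):
    im,d,K,E=snap("top"); P=world(d,K,E); Z=P[...,2]; H,S,V=cv2.split(cv2.cvtColor(im,cv2.COLOR_BGR2HSV))
    if save: cv2.imwrite(save,cv2.resize(im[130:290,160:480],None,fx=2.5,fy=2.5))
    for lo,hi in ((.064,.090),(.090,.102)):
        m=(Z>lo)&(Z<hi)&(P[...,0]>.3)&(P[...,0]<.7)&(abs(P[...,1])<.55)
        n,l,s,c=cv2.connectedComponentsWithStats(m.astype(np.uint8))
        for i in range(1,n):
            if not 120<s[i,4]<600: continue
            w=l==i; (cx,cy),(a,b),t=cv2.minAreaRect((P[w][:,:2]*1000).astype(np.float32)); t=t if a>b else t+90
            col=w&(S>120)&((H<8)|(H>172)|((H>40)&(H<85)))
            pc=P[col].mean(0)*1000 if col.any() else np.zeros(3); v=np.array([cx,cy])-pc[:2]; u=np.array([np.cos(np.radians(t)),np.sin(np.radians(t))])
            if u@v<0: t-=180
            print("px",c[i].round(),"ctr",round(cx),round(cy),"sz",round(a),round(b),"nose",round((t+180)%360-180,1),"z",np.round(np.median(Z[w])*1000),"hue",np.median(H[col]) if col.any() else None)
E
python3 - <<'E'
from packs import *
packs("pics/t2.png")
chain((.577,.237,.2,120),(.577,.237,.15,165.5),(.577,.237,.033,165.5))
E
```

```text
px [201. 189.] ctr 584 358 sz 49 94 nose 168.0 z 75.0 hue 1.0
px [238. 194.] ctr 577 237 sz 48 94 nose 164.2 z 75.0 hue 1.0
px [184. 237.] ctr 430 391 sz 50 94 nose -41.6 z 75.0 hue 2.0
px [257. 241.] ctr 432 163 sz 94 49 nose 0.6 z 78.0 hue 69.0
t 12.7 now [ 0.438  -0.041   0.2032] psi 38.6 grip 0.85 0.0
(0.577, 0.237, 0.2, 120) slide [0.2822, -0.1303, 0.0029] ang [0.1, 0.1, -81.4]
(0.577, 0.237, 0.15, 165.5) slide [0.0, 0.0, 0.05] ang [0.0, 0.0, -45.5]
(0.577, 0.237, 0.033, 165.5) slide [0.0, 0.0, 0.117] ang [0.0, 0.0, 0.0]
```

Request:
drive_tool --plan '[{"angular": [0, 0, -7], "slide": [0.03, -0.013, 0], "gripper": 85}, {"angular": [0, 0, -14], "slide": [0.06, -0.027, 0], "gripper": 85}, {"angular": [0, 0, -21], "slide": [0.09, -0.04, 0], "gripper": 85}, {"angular": [0, 0, -28], "slide": [0.12, -0.055, 0], "gripper": 85}, {"angular": [0, 0, -35], "slide": [0.15, -0.07, 0], "gripper": 85}, {"angular": [0, 0, -42], "slide": [0.18, -0.083, 0], "gripper": 85}, {"angular": [0, 0, -49], "slide": [0.21, -0.097, 0], "gripper": 85}, {"angular": [0, 0, -56], "slide": [0.24, -0.11, 0], "gripper": 85}, {"angular": [0, 0, -63], "slide": [0.27, -0.124, 0], "gripper": 85}, {"angular": [0, 0, -70], "slide": [0.282, -0.13, 0], "gripper": 85}]'

```text
t: 13.53
tcp_pos: [0.5834, 0.2423, 0.203]
orientation: [1.844, 2.543, 0.004]
force: [-0.0, -0.6, 0.2]
grip_width: 0.85
grasp_force: 0.0
```

Request:
drive_tool --plan '[{"angular": [0, 0, -57], "slide": [0, 0, 0.03], "gripper": 85}, {"angular": [0, 0, -57], "slide": [0, 0, 0.03], "gripper": 85}, {"angular": [0, 0, -57], "slide": [0, 0, 0.03], "gripper": 85}, {"angular": [0, 0, -57], "slide": [0, 0, 0.03], "gripper": 85}, {"angular": [0, 0, -57], "slide": [0, 0, 0.03], "gripper": 85}, {"angular": [0, 0, -57], "slide": [0, 0, 0.03], "gripper": 85}, {"angular": [0, 0, -57], "slide": [0, 0, 0.03], "gripper": 85}, {"angular": [0, 0, -57], "slide": [0, 0, 0.03], "gripper": 85}, {"angular": [0, 0, -57], "slide": [0, 0, 0.03], "gripper": 85}, {"angular": [0, 0, -57], "slide": [0, 0, 0.03], "gripper": 85}]'

```text
t: 14.37
tcp_pos: [0.5817, 0.2388, 0.1729]
orientation: [0.425, 3.113, 0.0]
force: [-0.2, -0.4, 0.8]
grip_width: 0.848
grasp_force: 0.0
```

Run:
```python
from h import *
chain((.577,.237,.033,165))
im,d,K,E=snap("wrist"); cv2.imwrite("pics/w1.png",im)
```

```text
t 14.4 now [0.5817 0.2388 0.1729] psi 164.5 grip 0.85 0.0
(0.577, 0.237, 0.033, 165) slide [0.0041, -0.003, 0.1399] ang [0.0, 0.0, -0.5]
```

View pics/w1.png

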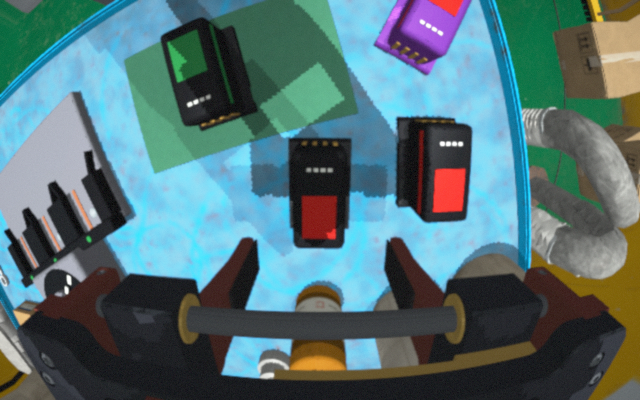

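The wrist view shows the pack squarely below (320,190), with both fingers clear of the neighbour at (435,170) and of the bottle.

Request:
drive_tool --plan '[{"angular": [0, 0, -0.5], "slide": [0.004, -0.002, 0.03], "gripper": 85}, {"angular": [0, 0, -0.5], "slide": [0.004, -0.002, 0.06], "gripper": 85}, {"angular": [0, 0, -0.5], "slide": [0.004, -0.002, 0.09], "gripper": 85}, {"angular": [0, 0, -0.5], "slide": [0.004, -0.002, 0.12], "gripper": 85}, {"angular": [0, 0, -0.5], "slide": [0.004, -0.002, 0.14], "gripper": 85}, {"angular": [0, 0, -0.5], "slide": [0.004, -0.002, 0.14], "gripper": 85}, {"angular": [0, 0, -0.5], "slide": [0.004, -0.002, 0.14], "gripper": 60}, {"angular": [0, 0, -0.5], "slide": [0.004, -0.002, 0.14], "gripper": 40}, {"angular": [0, 0, -0.5], "slide": [0.004, -0.002, 0.14], "gripper": 40}, {"angular": [0, 0, -0.5], "slide": [0.004, -0.002, 0.14], "gripper": 40}]' --newtons 40

```text
t: 15.25
tcp_pos: [0.5786, 0.2384, 0.0345]
orientation: [0.406, 3.113, 0.002]
force: [0.1, -0.4, -0.9]
grip_width: 0.584
grasp_force: 0.0
```

Request:
drive_tool --plan '[{"angular": [0, 0, 0], "slide": [0, 0, 0], "gripper": 40}, {"angular": [0, 0, 0], "slide": [0, 0, 0], "gripper": 40}, {"angular": [0, 0, 0], "slide": [0, 0, -0.02], "gripper": 40}, {"angular": [0, 0, 0], "slide": [0, 0, -0.045], "gripper": 40}, {"angular": [0, 0, 0], "slide": [0, 0, -0.07], "gripper": 40}, {"angular": [0, 0, 0], "slide": [0, 0, -0.095], "gripper": 40}, {"angular": [0, 0, 0], "slide": [0, 0, -0.12], "gripper": 40}, {"angular": [0, 0, 0], "slide": [0, 0, -0.13], "gripper": 40}, {"angular": [0, 0, 0], "slide": [0, 0, -0.13], "gripper": 40}, {"angular": [0, 0, 0], "slide": [0, 0, -0.13], "gripper": 40}]'

```text
t: 16.08
tcp_pos: [0.5771, 0.2377, 0.1623]
orientation: [-0.405, -3.115, 0.0]
force: [-0.6, -0.8, -3.6]
grip_width: 0.545
grasp_force: 39.8
```

Run:
```python
from h import *
b=np.array([.4794,-.1619]); c,s=np.cos(np.radians(8.4)),np.sin(np.radians(8.4))
for n,y in ((1,.095),(2,0),(3,-.095)):
    for x in (-.047,.030): print(n,x,(b+[c*x-s*y,s*x+c*y]).round(4))
chain((.43,.1,.165,120),(.4191,-.0748,.165,60),(.4191,-.0748,.165,8.4),(.4191,-.0748,.056,8.4))
```

```text
1 -0.047 [ 0.419  -0.0748]
1 0.03 [ 0.4952 -0.0635]
2 -0.047 [ 0.4329 -0.1688]
2 0.03 [ 0.5091 -0.1575]
3 -0.047 [ 0.4468 -0.2627]
3 0.03 [ 0.523  -0.2515]
t 16.1 now [0.5771 0.2377 0.1623] psi 165.2 grip 0.55 39.8
(0.43, 0.1, 0.165, 120) slide [0.1069, -0.1708, -0.0027] ang [-0.0, -0.0, 45.2]
(0.4191, -0.0748, 0.165, 60) slide [-0.1459, -0.0968, 0.0] ang [0.0, 0.0, 60.0]
(0.4191, -0.0748, 0.165, 8.4) slide [0.0, 0.0, 0.0] ang [0.0, 0.0, 51.6]
(0.4191, -0.0748, 0.056, 8.4) slide [0.0, 0.0, 0.109] ang [0.0, 0.0, 0.0]
```

Request:
drive_tool --plan '[{"angular": [0, 0, 5], "slide": [0.01, -0.017, 0], "gripper": 40}, {"angular": [0, 0, 11], "slide": [0.021, -0.034, 0], "gripper": 40}, {"angular": [0, 0, 17], "slide": [0.032, -0.051, 0], "gripper": 40}, {"angular": [0, 0, 23], "slide": [0.043, -0.068, 0], "gripper": 40}, {"angular": [0, 0, 29], "slide": [0.054, -0.085, 0], "gripper": 40}, {"angular": [0, 0, 35], "slide": [0.064, -0.102, 0], "gripper": 40}, {"angular": [0, 0, 41], "slide": [0.075, -0.119, 0], "gripper": 40}, {"angular": [0, 0, 47], "slide": [0.086, -0.136, 0], "gripper": 40}, {"angular": [0, 0, 53], "slide": [0.097, -0.153, 0], "gripper": 40}, {"angular": [0, 0, 55], "slide": [0.107, -0.17, 0], "gripper": 40}]'

```text
t: 16.92
tcp_pos: [0.4281, 0.1001, 0.1608]
orientation: [-1.804, -2.569, 0.004]
force: [-0.4, 0.1, -4.9]
grip_width: 0.549
grasp_force: 39.8
```

Run:
```python
from h import *
chain((.419,-.0748,.165,55),(.419,-.0748,.165,8.4),(.419,-.0748,.056,8.4))
```

```text
t 16.9 now [0.4281 0.1001 0.1608] psi 109.9 grip 0.55 39.8
(0.419, -0.0748, 0.165, 55) slide [-0.1614, -0.068, -0.004] ang [-0.2, 0.1, 54.9]
(0.419, -0.0748, 0.165, 8.4) slide [0.0, 0.0, 0.0] ang [0.0, 0.0, 46.6]
(0.419, -0.0748, 0.056, 8.4) slide [0.0, 0.0, 0.109] ang [0.0, 0.0, 0.0]
```

Request:
drive_tool --plan '[{"angular": [0, 0, 6], "slide": [-0.016, -0.007, -0.004], "gripper": 40}, {"angular": [0, 0, 12], "slide": [-0.032, -0.014, -0.004], "gripper": 40}, {"angular": [0, 0, 18], "slide": [-0.048, -0.02, -0.004], "gripper": 40}, {"angular": [0, 0, 24], "slide": [-0.064, -0.027, -0.004], "gripper": 40}, {"angular": [0, 0, 30], "slide": [-0.08, -0.034, -0.004], "gripper": 40}, {"angular": [0, 0, 36], "slide": [-0.096, -0.041, -0.004], "gripper": 40}, {"angular": [0, 0, 42], "slide": [-0.112, -0.048, -0.004], "gripper": 40}, {"angular": [0, 0, 48], "slide": [-0.128, -0.054, -0.004], "gripper": 40}, {"angular": [0, 0, 54], "slide": [-0.145, -0.061, -0.004], "gripper": 40}, {"angular": [0, 0, 55], "slide": [-0.161, -0.068, -0.004], "gripper": 40}]'

```text
t: 17.75
tcp_pos: [0.4208, -0.0743, 0.165]
orientation: [-2.787, -1.446, 0.004]
force: [-0.0, -0.7, -4.1]
grip_width: 0.549
grasp_force: 39.8
```

Request:
drive_tool --plan '[{"angular": [0, 0, 6], "slide": [0, 0, 0], "gripper": 40}, {"angular": [0, 0, 12], "slide": [0, 0, 0], "gripper": 40}, {"angular": [0, 0, 18], "slide": [0, 0, 0.01], "gripper": 40}, {"angular": [0, 0, 24], "slide": [0, 0, 0.02], "gripper": 40}, {"angular": [0, 0, 30], "slide": [0, 0, 0.03], "gripper": 40}, {"angular": [0, 0, 36], "slide": [0, 0, 0.04], "gripper": 40}, {"angular": [0, 0, 42], "slide": [0, 0, 0.05], "gripper": 40}, {"angular": [0, 0, 46.6], "slide": [0, 0, 0.06], "gripper": 40}, {"angular": [0, 0, 46.6], "slide": [0, 0, 0.06], "gripper": 40}, {"angular": [0, 0, 46.6], "slide": [0, 0, 0.06], "gripper": 40}]'

```text
t: 18.58
tcp_pos: [0.4207, -0.0733, 0.1053]
orientation: [-3.131, -0.239, 0.006]
force: [0.4, -1.2, -4.2]
grip_width: 0.547
grasp_force: 39.8
```

Run:
```python
from packs import *
packs("pics/t3.png")
chain((.419,-.0748,.056,8.4),(.498,-.0631,.056,8.4))
```

```text
px [201. 189.] ctr 584 357 sz 49 94 nose 169.2 z 75.0 hue 1.0
px [184. 237.] ctr 430 391 sz 49 94 nose -41.6 z 75.0 hue 2.0
px [257. 241.] ctr 432 162 sz 93 49 nose 0.2 z 78.0 hue 69.0
t 18.6 now [ 0.4214 -0.0735  0.1059] psi 8.7 grip 0.54 39.8
(0.419, -0.0748, 0.056, 8.4) slide [-0.0025, 0.001, 0.05] ang [-0.0, 0.1, 0.3]
(0.498, -0.0631, 0.056, 8.4) slide [0.0799, -0.0, 0.0] ang [0.0, 0.0, 0.0]
```

View pics/t3.png

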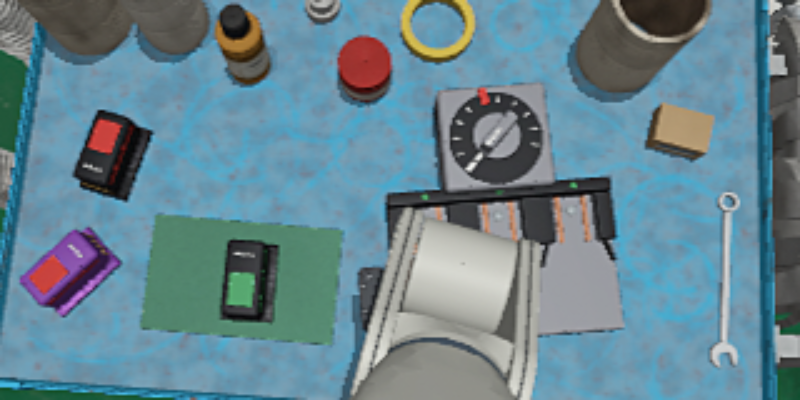

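Green pack stands on the mat at (243,280), the remaining flat pack is at (110,155), and the gripped pack is in front of bay 1. Now lower it onto the deck.

Request:
drive_tool --plan '[{"angular": [0, 0, 0.3], "slide": [-0.003, 0.001, 0.01], "gripper": 40}, {"angular": [0, 0, 0.3], "slide": [-0.003, 0.001, 0.02], "gripper": 40}, {"angular": [0, 0, 0.3], "slide": [-0.003, 0.001, 0.03], "gripper": 40}, {"angular": [0, 0, 0.3], "slide": [-0.003, 0.001, 0.038], "gripper": 40}, {"angular": [0, 0, 0.3], "slide": [-0.003, 0.001, 0.044], "gripper": 40}, {"angular": [0, 0, 0.3], "slide": [-0.003, 0.001, 0.048], "gripper": 40}, {"angular": [0, 0, 0.3], "slide": [-0.003, 0.001, 0.051], "gripper": 40}, {"angular": [0, 0, 0.3], "slide": [-0.003, 0.001, 0.051], "gripper": 40}, {"angular": [0, 0, 0.3], "slide": [-0.003, 0.001, 0.051], "gripper": 40}, {"angular": [0, 0, 0.3], "slide": [-0.003, 0.001, 0.051], "gripper": 40}]'

```text
t: 19.47
tcp_pos: [0.4196, -0.0751, 0.056]
orientation: [3.133, 0.227, 0.001]
force: [-0.1, -0.0, -4.1]
grip_width: 0.544
grasp_force: 39.8
```

Request:
drive_tool --plan '[{"angular": [0, 0, 0], "slide": [0.005, 0, 0], "gripper": 40}, {"angular": [0, 0, 0], "slide": [0.01, 0, 0], "gripper": 40}, {"angular": [0, 0, 0], "slide": [0.015, 0, 0], "gripper": 40}, {"angular": [0, 0, 0], "slide": [0.02, 0, 0], "gripper": 40}, {"angular": [0, 0, 0], "slide": [0.025, 0, 0], "gripper": 40}, {"angular": [0, 0, 0], "slide": [0.03, 0, 0], "gripper": 40}, {"angular": [0, 0, 0], "slide": [0.035, 0, 0], "gripper": 40}, {"angular": [0, 0, 0], "slide": [0.04, 0, 0], "gripper": 40}, {"angular": [0, 0, 0], "slide": [0.045, 0, 0], "gripper": 40}, {"angular": [0, 0, 0], "slide": [0.045, 0, 0], "gripper": 40}]'

```text
t: 20.3
tcp_pos: [0.4653, -0.0686, 0.0558]
orientation: [3.133, 0.227, 0.002]
force: [0.2, -0.1, -4.9]
grip_width: 0.551
grasp_force: 39.8
```

Run:
```python
from h import *
chain((.498,-.0631,.056,8.4))
```

```text
t 20.3 now [ 0.4653 -0.0686  0.0558] psi 8.3 grip 0.55 39.8
(0.498, -0.0631, 0.056, 8.4) slide [0.0331, -0.0007, -0.0002] ang [0.0, -0.1, -0.1]
```

Request:
drive_tool --plan '[{"angular": [0, 0, 0], "slide": [0.003, 0, 0.001], "gripper": 40}, {"angular": [0, 0, 0], "slide": [0.006, 0, 0.0015], "gripper": 40}, {"angular": [0, 0, 0], "slide": [0.01, 0, 0.0015], "gripper": 40}, {"angular": [0, 0, 0], "slide": [0.014, 0, 0.0015], "gripper": 40}, {"angular": [0, 0, 0], "slide": [0.018, 0, 0.0015], "gripper": 40}, {"angular": [0, 0, 0], "slide": [0.022, 0, 0.0015], "gripper": 40}, {"angular": [0, 0, 0], "slide": [0.026, 0, 0.0015], "gripper": 40}, {"angular": [0, 0, 0], "slide": [0.03, 0, 0.0015], "gripper": 40}, {"angular": [0, 0, 0], "slide": [0.033, 0, 0.0015], "gripper": 40}, {"angular": [0, 0, 0], "slide": [0.033, 0, 0.0015], "gripper": 40}]'

```text
t: 21.13
tcp_pos: [0.4934, -0.0644, 0.0544]
orientation: [3.133, 0.228, -0.012]
force: [-14.6, -6.7, 16.8]
grip_width: 0.546
grasp_force: 39.8
```

Run:
```python
from h import *
chain((.502,-.0625,.056,8.4)); s=sensors.read_state(); print(s["force"])
```

```text
t 21.1 now [ 0.4934 -0.0644  0.0544] psi 8.3 grip 0.55 39.8
(0.502, -0.0625, 0.056, 8.4) slide [0.0088, -0.0006, -0.0016] ang [-0.0, 0.4, -0.1]
[-14.56090549  -6.68933197  16.76967576]
```

Request:
drive_tool --plan '[{"angular": [0, 0, 0], "slide": [0.001, 0, 0], "gripper": 40}, {"angular": [0, 0, 0], "slide": [0.002, 0, 0], "gripper": 40}, {"angular": [0, 0, 0], "slide": [0.003, 0, 0], "gripper": 40}, {"angular": [0, 0, 0], "slide": [0.004, 0, 0], "gripper": 40}, {"angular": [0, 0, 0], "slide": [0.005, 0, 0], "gripper": 40}, {"angular": [0, 0, 0], "slide": [0.006, 0, 0], "gripper": 40}, {"angular": [0, 0, 0], "slide": [0.006, 0, 0], "gripper": 40}, {"angular": [0, 0, 0], "slide": [0.006, 0, 0], "gripper": 40}, {"angular": [0, 0, 0], "slide": [0.006, 0, 0], "gripper": 40}, {"angular": [0, 0, 0], "slide": [0.006, 0, 0], "gripper": 40}]'

```text
t: 21.97
tcp_pos: [0.4947, -0.0643, 0.0548]
orientation: [-3.133, -0.228, 0.024]
force: [-29.2, -15.3, 36.0]
grip_width: 0.54
grasp_force: 40.0
```

Run:
```python
from h import *
chain((.502,-.0625,.056,8.4)); s=sensors.read_state(); print(s["force"])
```

```text
t 22.0 now [ 0.4947 -0.0643  0.0548] psi 8.3 grip 0.54 40.0
(0.502, -0.0625, 0.056, 8.4) slide [0.0074, -0.0008, -0.0014] ang [-0.1, 0.9, -0.1]
[-29.18593451 -15.26451842  35.98908478]
```

Request:
drive_tool --plan '[{"angular": [0, 0, 0], "slide": [-0.003, 0, -0.0005], "gripper": 40}, {"angular": [0, 0, 0], "slide": [-0.006, 0, -0.001], "gripper": 40}, {"angular": [0, 0, 0], "slide": [-0.007, 0, -0.001], "gripper": 40}, {"angular": [0, 0, 0], "slide": [-0.007, 0, -0.001], "gripper": 60}, {"angular": [0, 0, 0], "slide": [-0.007, 0, -0.001], "gripper": 80}, {"angular": [0, 0, 0], "slide": [-0.007, 0, -0.001], "gripper": 80}, {"angular": [0, 0, 0], "slide": [-0.007, 0, -0.02], "gripper": 80}, {"angular": [0, 0, 0], "slide": [-0.007, 0, -0.05], "gripper": 80}, {"angular": [0, 0, 0], "slide": [-0.007, 0, -0.09], "gripper": 80}, {"angular": [0, 0, 0], "slide": [-0.007, 0, -0.12], "gripper": 80}]'

```text
t: 22.8
tcp_pos: [0.4967, -0.0639, 0.1766]
orientation: [3.133, 0.227, 0.003]
force: [1.3, -0.4, 0.7]
grip_width: 0.801
grasp_force: 0.0
```

Request:
drive_tool --plan '[{"angular": [0, 0, -7], "slide": [0, 0, -0.03], "gripper": 80}, {"angular": [0, 0, -14], "slide": [-0.04, 0, -0.03], "gripper": 80}, {"angular": [0, 0, -21], "slide": [-0.08, 0, -0.03], "gripper": 80}, {"angular": [0, 0, -28], "slide": [-0.1, 0, -0.03], "gripper": 80}, {"angular": [0, 0, -35], "slide": [-0.1, 0, -0.03], "gripper": 80}, {"angular": [0, 0, -42], "slide": [-0.1, 0, -0.03], "gripper": 80}, {"angular": [0, 0, -49], "slide": [-0.1, 0, -0.03], "gripper": 80}, {"angular": [0, 0, -56], "slide": [-0.1, 0, -0.03], "gripper": 80}, {"angular": [0, 0, -63], "slide": [-0.1, 0, -0.03], "gripper": 80}, {"angular": [0, 0, -70], "slide": [-0.1, 0, -0.03], "gripper": 80}]'

```text
t: 23.63
tcp_pos: [0.3976, -0.0784, 0.2047]
orientation: [2.43, 1.99, 0.002]
force: [0.3, 1.0, 0.3]
grip_width: 0.804
grasp_force: 0.0
```

Run:
```python
from packs import *
packs("pics/t4.png"); im,d,K,E=snap("scene"); cv2.imwrite("pics/s4.png",im)
chain()
```

```text
px [201. 189.] ctr 584 357 sz 49 93 nose 165.4 z 75.0 hue 1.0
px [184. 237.] ctr 430 391 sz 50 94 nose -41.7 z 75.0 hue 2.0
px [257. 241.] ctr 432 163 sz 50 94 nose -0.3 z 78.0 hue 69.0
t 23.7 now [ 0.3974 -0.0783  0.2045] psi 78.4 grip 0.8 0.0
```

View pics/t4.png

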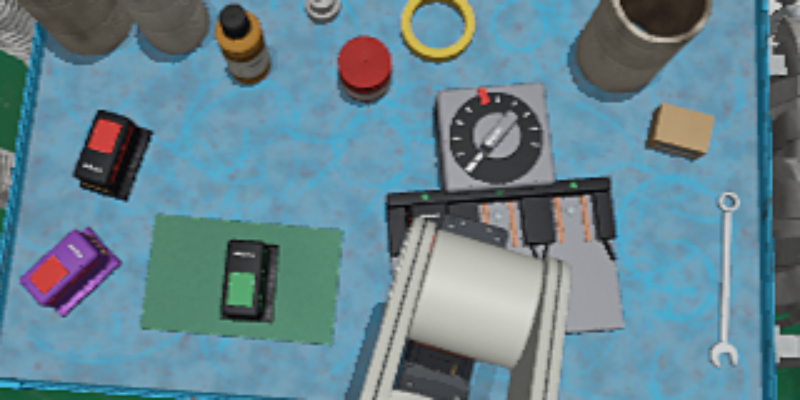

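The arm hides bay 1. I go on towards the other flat pack and check the bay from there.

Run:
```python
from packs import *
chain((.5,.14,.2,128),(.584,.357,.17,167))
```

```text
t 23.7 now [ 0.3974 -0.0783  0.2045] psi 78.4 grip 0.8 0.0
(0.5, 0.14, 0.2, 128) slide [0.2346, 0.0565, 0.0046] ang [0.1, 0.0, -49.6]
(0.584, 0.357, 0.17, 167) slide [0.1193, 0.1998, 0.03] ang [0.0, 0.0, -39.0]
```

Request:
drive_tool --plan '[{"angular": [0, 0, -7], "slide": [0.03, 0.006, 0], "gripper": 85}, {"angular": [0, 0, -14], "slide": [0.06, 0.013, 0], "gripper": 85}, {"angular": [0, 0, -21], "slide": [0.09, 0.02, 0], "gripper": 85}, {"angular": [0, 0, -28], "slide": [0.12, 0.028, 0], "gripper": 85}, {"angular": [0, 0, -35], "slide": [0.15, 0.036, 0], "gripper": 85}, {"angular": [0, 0, -42], "slide": [0.18, 0.044, 0], "gripper": 85}, {"angular": [0, 0, -48], "slide": [0.21, 0.05, 0], "gripper": 85}, {"angular": [0, 0, -50], "slide": [0.235, 0.056, 0], "gripper": 85}, {"angular": [0, 0, -50], "slide": [0.235, 0.056, 0], "gripper": 85}, {"angular": [0, 0, -50], "slide": [0.235, 0.056, 0], "gripper": 85}]'

```text
t: 24.57
tcp_pos: [0.4997, 0.1415, 0.2041]
orientation: [1.372, 2.826, 0.0]
force: [0.3, 0.2, -0.2]
grip_width: 0.847
grasp_force: 0.0
```

Request:
drive_tool --plan '[{"angular": [0, 0, -7], "slide": [0.018, 0.03, 0.005], "gripper": 85}, {"angular": [0, 0, -14], "slide": [0.036, 0.06, 0.01], "gripper": 85}, {"angular": [0, 0, -21], "slide": [0.054, 0.09, 0.015], "gripper": 85}, {"angular": [0, 0, -28], "slide": [0.072, 0.12, 0.02], "gripper": 85}, {"angular": [0, 0, -35], "slide": [0.09, 0.15, 0.025], "gripper": 85}, {"angular": [0, 0, -39], "slide": [0.108, 0.18, 0.03], "gripper": 85}, {"angular": [0, 0, -39], "slide": [0.119, 0.2, 0.03], "gripper": 85}, {"angular": [0, 0, -39], "slide": [0.119, 0.2, 0.03], "gripper": 85}, {"angular": [0, 0, -39], "slide": [0.119, 0.2, 0.03], "gripper": 85}, {"angular": [0, 0, -39], "slide": [0.119, 0.2, 0.03], "gripper": 85}]'

```text
t: 25.4
tcp_pos: [0.582, 0.356, 0.1739]
orientation: [-0.352, -3.121, 0.002]
force: [-0.2, -0.9, 0.0]
grip_width: 0.847
grasp_force: 0.0
```

Run:
```python
from packs import *
packs("pics/t5.png"); im,d,K,E=snap("wrist"); cv2.imwrite("pics/w5.png",im)
chain((.584,.357,.033,167))
```

```text
px [200. 196.] ctr 582 357 sz 47 91 nose 166.8 z 74.0 hue 1.0
px [257. 241.] ctr 432 163 sz 49 94 nose -0.0 z 78.0 hue 69.0
px [332. 226.] ctr 492 -64 sz 93 47 nose 8.5 z 95.0 hue 1.0
t 25.5 now [0.5822 0.3559 0.1743] psi 167.1 grip 0.85 0.0
(0.584, 0.357, 0.033, 167) slide [-0.0016, 0.0016, 0.1413] ang [-0.0, -0.0, 0.1]
```

View pics/w5.png

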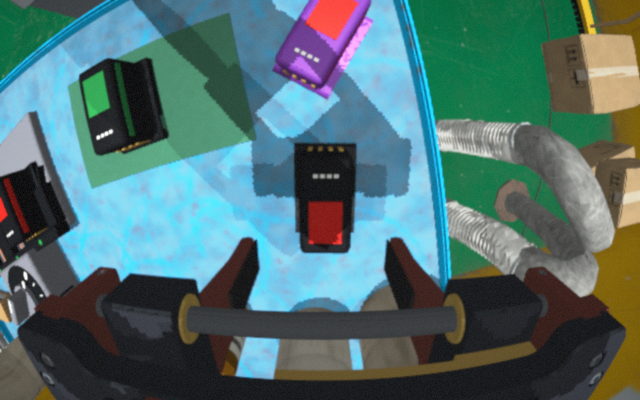

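View pics/t5.png

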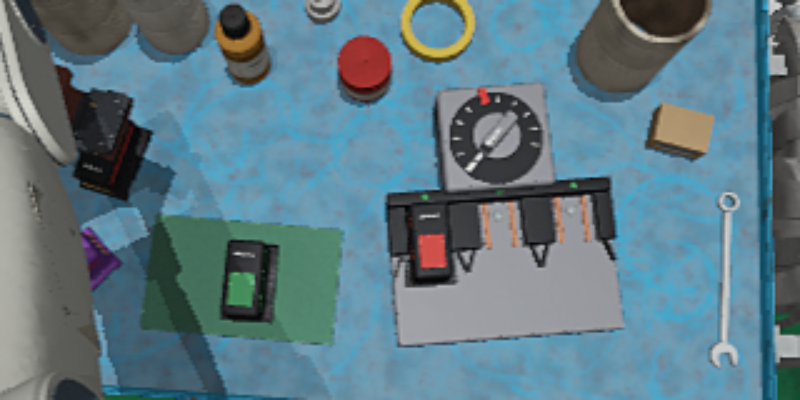

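Top: the flat pack is in bay 1 at (430,240). Wrist: the second pack is squarely below at (325,195), with the tall pipes behind the fingers. I'll compare the docked position with the first frame, and check the pipe clearance.

Run:
```python
from packs import *
import h, packs as pk
z=np.load("top0.npz"); live=pk.snap; pk.snap=lambda n:(z["im"],z["d"],z["K"],z["E"]); packs(); 
P=world(z["d"],z["K"],z["E"]); D=np.linalg.norm(P[...,:2]-[.584,.357],axis=-1); m=(P[...,2]>.1)&(D<.3); i=np.argmin(np.where(m,D,9)); print(D.flat[i],P.reshape(-1,3)[i])
im,d,K,E=live("top"); H,S,V=cv2.split(cv2.cvtColor(im,cv2.COLOR_BGR2HSV))
for nm,(i_,d_,K_,E_) in (("t0",pk.snap(0)),("now",(im,d,K,E))):
    P=world(d_,K_,E_); u=P[...,:2]-[.4794,-.1619]; c,s=np.cos(np.radians(8.4)),np.sin(np.radians(8.4)); a=u@[c,s]*1000; b=u@[-s,c]*1000
    m=(P[...,2]>.092)&(P[...,2]<.1)&(abs(b-95)<40)&(a<90)&(a>-60); print(nm,np.percentile(a[m],[0,2,50,98,100]).round(1),m.sum(),np.median(b[m]).round(1))
```

```text
px [201. 189.] ctr 584 358 sz 51 94 nose 165.6 z 75.0 hue 1.0
px [239. 194.] ctr 577 237 sz 50 94 nose 165.2 z 75.0 hue 1.0
px [184. 237.] ctr 430 391 sz 49 94 nose -40.9 z 75.0 hue 2.0
px [332. 226.] ctr 493 -65 sz 93 48 nose 8.7 z 95.0 hue 69.0
0.14911741338681408 [0.72646937 0.4010282  0.1785478 ]
t0 [-18.9 -16.5  26.2  71.1  74.1] 422 94.2
now [-18.3 -16.1  26.4  71.   72.8] 418 95.1
```

The pack in bay 1 sits within 1 mm of where the docked green pack was, so it is home. Now I grasp the second pack; the pipe is 149 mm away.

Request:
drive_tool --plan '[{"angular": [0, 0, 0], "slide": [-0.001, 0.001, 0.03], "gripper": 85}, {"angular": [0, 0, 0], "slide": [-0.001, 0.001, 0.06], "gripper": 85}, {"angular": [0, 0, 0], "slide": [-0.001, 0.001, 0.09], "gripper": 85}, {"angular": [0, 0, 0], "slide": [-0.001, 0.001, 0.12], "gripper": 85}, {"angular": [0, 0, 0], "slide": [-0.001, 0.001, 0.141], "gripper": 85}, {"angular": [0, 0, 0], "slide": [-0.001, 0.001, 0.141], "gripper": 70}, {"angular": [0, 0, 0], "slide": [-0.001, 0.001, 0.141], "gripper": 40}, {"angular": [0, 0, 0], "slide": [-0.001, 0.001, 0.141], "gripper": 40}, {"angular": [0, 0, 0], "slide": [-0.001, 0.001, 0.141], "gripper": 40}, {"angular": [0, 0, 0], "slide": [-0.001, 0.001, 0.141], "gripper": 40}]' --newtons 40

```text
t: 26.38
tcp_pos: [0.585, 0.3589, 0.0355]
orientation: [0.348, 3.12, 0.003]
force: [0.1, -1.6, 2.9]
grip_width: 0.546
grasp_force: 40.0
```

Request:
drive_tool --plan '[{"angular": [0, 0, 0], "slide": [0, 0, 0], "gripper": 40}, {"angular": [0, 0, 0], "slide": [0, 0, 0], "gripper": 40}, {"angular": [0, 0, 0], "slide": [0, 0, -0.02], "gripper": 40}, {"angular": [0, 0, 0], "slide": [0, 0, -0.045], "gripper": 40}, {"angular": [0, 0, 0], "slide": [0, 0, -0.07], "gripper": 40}, {"angular": [0, 0, 0], "slide": [0, 0, -0.095], "gripper": 40}, {"angular": [0, 0, 0], "slide": [0, 0, -0.12], "gripper": 40}, {"angular": [0, 0, 0], "slide": [0, 0, -0.135], "gripper": 40}, {"angular": [0, 0, 0], "slide": [0, 0, -0.135], "gripper": 40}, {"angular": [0, 0, 0], "slide": [0, 0, -0.135], "gripper": 40}]'

```text
t: 27.22
tcp_pos: [0.5838, 0.3585, 0.1688]
orientation: [0.348, 3.121, 0.001]
force: [0.2, -0.1, -4.3]
grip_width: 0.541
grasp_force: 40.0
```

Run:
```python
from h import *
chain((.48,.1,.17,110),(.433,-.1688,.17,52),(.433,-.1688,.1,8.4)); print(np.hypot(.48-.584,.1-.357))
```

```text
t 27.2 now [0.5838 0.3585 0.1688] psi 167.3 grip 0.54 40.0
(0.48, 0.1, 0.17, 110) slide [0.0443, -0.275, -0.0015] ang [0.1, 0.0, 57.3]
(0.433, -0.1688, 0.17, 52) slide [-0.2365, -0.1361, 0.0] ang [0.0, 0.0, 58.0]
(0.433, -0.1688, 0.1, 8.4) slide [0.0, 0.0, 0.07] ang [0.0, 0.0, 43.6]
0.27724537868105215
```

Request:
drive_tool --plan '[{"angular": [0, 0, 5], "slide": [0.004, -0.025, 0], "gripper": 40}, {"angular": [0, 0, 11], "slide": [0.008, -0.052, 0], "gripper": 40}, {"angular": [0, 0, 17], "slide": [0.013, -0.08, 0], "gripper": 40}, {"angular": [0, 0, 23], "slide": [0.018, -0.108, 0], "gripper": 40}, {"angular": [0, 0, 29], "slide": [0.022, -0.136, 0], "gripper": 40}, {"angular": [0, 0, 35], "slide": [0.026, -0.164, 0], "gripper": 40}, {"angular": [0, 0, 41], "slide": [0.031, -0.192, 0], "gripper": 40}, {"angular": [0, 0, 47], "slide": [0.036, -0.22, 0], "gripper": 40}, {"angular": [0, 0, 53], "slide": [0.04, -0.248, 0], "gripper": 40}, {"angular": [0, 0, 57], "slide": [0.044, -0.275, 0], "gripper": 40}]'

```text
t: 28.05
tcp_pos: [0.4781, 0.0984, 0.1665]
orientation: [-1.801, -2.571, 0.004]
force: [0.9, 0.5, -4.4]
grip_width: 0.547
grasp_force: 40.0
```

Run:
```python
from h import *
chain((.4448,-.263,.17,52),(.4448,-.263,.1,8.4))
```

```text
t 28.1 now [0.4781 0.0984 0.1665] psi 110.0 grip 0.55 40.0
(0.4448, -0.263, 0.17, 52) slide [-0.3283, -0.1548, -0.0031] ang [-0.2, 0.1, 58.0]
(0.4448, -0.263, 0.1, 8.4) slide [0.0, 0.0, 0.07] ang [0.0, 0.0, 43.6]
```

Request:
drive_tool --plan '[{"angular": [0, 0, 5], "slide": [-0.033, -0.015, -0.003], "gripper": 40}, {"angular": [0, 0, 11], "slide": [-0.066, -0.031, -0.003], "gripper": 40}, {"angular": [0, 0, 17], "slide": [-0.099, -0.046, -0.003], "gripper": 40}, {"angular": [0, 0, 23], "slide": [-0.132, -0.062, -0.003], "gripper": 40}, {"angular": [0, 0, 29], "slide": [-0.165, -0.077, -0.003], "gripper": 40}, {"angular": [0, 0, 35], "slide": [-0.198, -0.093, -0.003], "gripper": 40}, {"angular": [0, 0, 41], "slide": [-0.231, -0.108, -0.003], "gripper": 40}, {"angular": [0, 0, 47], "slide": [-0.264, -0.124, -0.003], "gripper": 40}, {"angular": [0, 0, 53], "slide": [-0.297, -0.14, -0.003], "gripper": 40}, {"angular": [0, 0, 58], "slide": [-0.328, -0.155, -0.003], "gripper": 40}]'

```text
t: 28.88
tcp_pos: [0.4468, -0.2629, 0.1695]
orientation: [-2.822, -1.375, 0.002]
force: [0.7, -0.2, -3.2]
grip_width: 0.546
grasp_force: 40.0
```

Request:
drive_tool --plan '[{"angular": [0, 0, 6], "slide": [0, 0, 0], "gripper": 40}, {"angular": [0, 0, 12], "slide": [0, 0, 0], "gripper": 40}, {"angular": [0, 0, 18], "slide": [0, 0, 0.01], "gripper": 40}, {"angular": [0, 0, 24], "slide": [0, 0, 0.02], "gripper": 40}, {"angular": [0, 0, 30], "slide": [0, 0, 0.03], "gripper": 40}, {"angular": [0, 0, 36], "slide": [0, 0, 0.04], "gripper": 40}, {"angular": [0, 0, 40], "slide": [0, 0, 0.05], "gripper": 40}, {"angular": [0, 0, 43.6], "slide": [0, 0, 0.06], "gripper": 40}, {"angular": [0, 0, 43.6], "slide": [0, 0, 0.06], "gripper": 40}, {"angular": [0, 0, 43.6], "slide": [0, 0, 0.06], "gripper": 40}]'

```text
t: 29.72
tcp_pos: [0.4472, -0.2608, 0.1097]
orientation: [-3.13, -0.24, 0.005]
force: [0.1, 1.6, -4.0]
grip_width: 0.544
grasp_force: 40.0
```

Run:
```python
from h import *
chain((.4448,-.263,.0562,8.4)); print(sensors.read_state()["force"])
im,d,K,E=snap("scene"); cv2.imwrite("pics/s6.png",cv2.resize(im[150:290,250:450],None,fx=4,fy=4))
```

```text
t 29.7 now [ 0.4472 -0.2608  0.1097] psi 8.8 grip 0.54 40.0
(0.4448, -0.263, 0.0562, 8.4) slide [-0.0025, 0.002, 0.0535] ang [-0.1, 0.2, 0.4]
[ 0.14104591  1.59471493 -3.95066886]
```

View pics/s6.png

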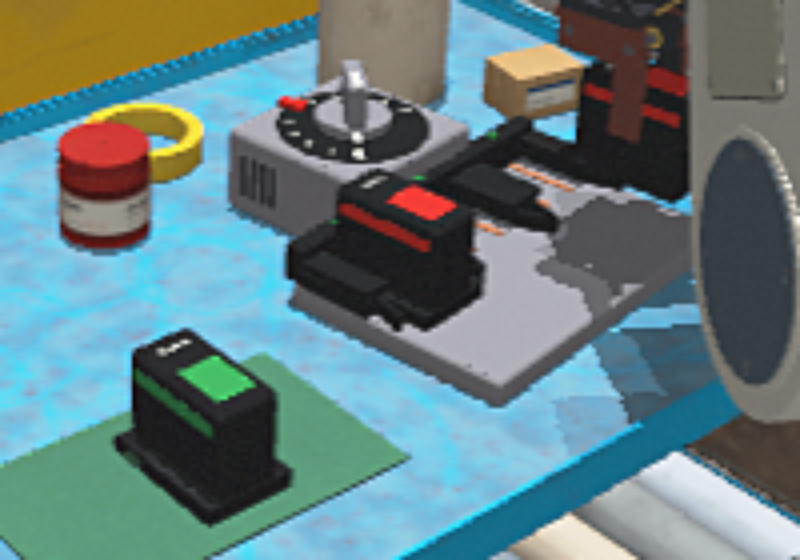

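Scene: the green pack stands on the mat (200,430), the red pack is docked in bay 1 (420,230), and the gripped pack is upright at (640,130). I set it on the deck and slide it in.

Request:
drive_tool --plan '[{"angular": [0, 0, 0.4], "slide": [-0.003, 0.002, 0.01], "gripper": 40}, {"angular": [0, 0, 0.4], "slide": [-0.003, 0.002, 0.02], "gripper": 40}, {"angular": [0, 0, 0.4], "slide": [-0.003, 0.002, 0.03], "gripper": 40}, {"angular": [0, 0, 0.4], "slide": [-0.003, 0.002, 0.04], "gripper": 40}, {"angular": [0, 0, 0.4], "slide": [-0.003, 0.002, 0.047], "gripper": 40}, {"angular": [0, 0, 0.4], "slide": [-0.003, 0.002, 0.051], "gripper": 40}, {"angular": [0, 0, 0.4], "slide": [-0.003, 0.002, 0.0545], "gripper": 40}, {"angular": [0, 0, 0.4], "slide": [-0.003, 0.002, 0.0545], "gripper": 40}, {"angular": [0, 0, 0.4], "slide": [-0.003, 0.002, 0.0545], "gripper": 40}, {"angular": [0, 0, 0.4], "slide": [-0.003, 0.002, 0.0545], "gripper": 40}]'

```text
t: 30.6
tcp_pos: [0.446, -0.2641, 0.057]
orientation: [3.133, 0.227, 0.001]
force: [0.2, -0.6, -3.1]
grip_width: 0.545
grasp_force: 40.0
```

Request:
drive_tool --plan '[{"angular": [0, 0, 0], "slide": [0.005, 0, 0], "gripper": 40}, {"angular": [0, 0, 0], "slide": [0.01, 0, 0], "gripper": 40}, {"angular": [0, 0, 0], "slide": [0.015, 0, 0], "gripper": 40}, {"angular": [0, 0, 0], "slide": [0.02, 0, 0], "gripper": 40}, {"angular": [0, 0, 0], "slide": [0.025, 0, 0], "gripper": 40}, {"angular": [0, 0, 0], "slide": [0.03, 0, 0], "gripper": 40}, {"angular": [0, 0, 0], "slide": [0.035, 0, 0], "gripper": 40}, {"angular": [0, 0, 0], "slide": [0.04, 0, 0], "gripper": 40}, {"angular": [0, 0, 0], "slide": [0.045, 0, 0], "gripper": 40}, {"angular": [0, 0, 0], "slide": [0.045, 0, 0], "gripper": 40}]'

```text
t: 31.43
tcp_pos: [0.4916, -0.2576, 0.0568]
orientation: [3.133, 0.227, 0.002]
force: [0.1, 0.7, -4.6]
grip_width: 0.546
grasp_force: 40.0
```

Run:
```python
from h import *
chain((.526,-.251,.055,8.4)); print(sensors.read_state()["force"])
```

```text
t 31.4 now [ 0.4916 -0.2576  0.0568] psi 8.3 grip 0.55 40.0
(0.526, -0.251, 0.055, 8.4) slide [0.035, -0.0015, 0.0018] ang [0.0, -0.1, -0.1]
[ 0.05191611  0.69484781 -4.56321764]
```

Request:
drive_tool --plan '[{"angular": [0, 0, 0], "slide": [0.003, 0, 0.001], "gripper": 40}, {"angular": [0, 0, 0], "slide": [0.006, -0.001, 0.0015], "gripper": 40}, {"angular": [0, 0, 0], "slide": [0.01, -0.001, 0.0015], "gripper": 40}, {"angular": [0, 0, 0], "slide": [0.014, -0.001, 0.0015], "gripper": 40}, {"angular": [0, 0, 0], "slide": [0.018, -0.001, 0.0015], "gripper": 40}, {"angular": [0, 0, 0], "slide": [0.022, -0.001, 0.0015], "gripper": 40}, {"angular": [0, 0, 0], "slide": [0.026, -0.001, 0.0015], "gripper": 40}, {"angular": [0, 0, 0], "slide": [0.03, -0.001, 0.0015], "gripper": 40}, {"angular": [0, 0, 0], "slide": [0.033, -0.001, 0.0015], "gripper": 40}, {"angular": [0, 0, 0], "slide": [0.033, -0.001, 0.0015], "gripper": 40}]'

```text
t: 32.27
tcp_pos: [0.522, -0.252, 0.0555]
orientation: [3.133, 0.228, -0.004]
force: [-9.2, -3.4, 8.2]
grip_width: 0.545
grasp_force: 40.0
```

Request:
drive_tool --plan '[{"angular": [0, 0, 0], "slide": [0.001, 0, 0], "gripper": 40}, {"angular": [0, 0, 0], "slide": [0.002, 0, 0], "gripper": 40}, {"angular": [0, 0, 0], "slide": [0.003, 0, 0], "gripper": 40}, {"angular": [0, 0, 0], "slide": [0.004, 0, 0], "gripper": 40}, {"angular": [0, 0, 0], "slide": [0.005, 0, 0], "gripper": 40}, {"angular": [0, 0, 0], "slide": [0.006, 0, 0], "gripper": 40}, {"angular": [0, 0, 0], "slide": [0.006, 0, 0], "gripper": 40}, {"angular": [0, 0, 0], "slide": [0.006, 0, 0], "gripper": 40}, {"angular": [0, 0, 0], "slide": [0.006, 0, 0], "gripper": 40}, {"angular": [0, 0, 0], "slide": [0.006, 0, 0], "gripper": 40}]'

```text
t: 33.1
tcp_pos: [0.5225, -0.2519, 0.0558]
orientation: [-3.132, -0.229, 0.018]
force: [-29.9, -10.5, 26.3]
grip_width: 0.546
grasp_force: 40.0
```

Run:
```python
from h import *
chain((.526,-.251,.055,8.4)); print(sensors.read_state()["force"])
```

```text
t 33.1 now [ 0.5225 -0.2519  0.0558] psi 8.4 grip 0.55 40.0
(0.526, -0.251, 0.055, 8.4) slide [0.0036, -0.0004, 0.0007] ang [-0.1, 0.7, -0.0]
[-29.87387848 -10.50749634  26.33997469]
```

Same end stop as in bay 1. Ease off, release, rise and swing clear towards the dial.

Request:
drive_tool --plan '[{"angular": [0, 0, 0], "slide": [-0.003, 0, -0.0005], "gripper": 40}, {"angular": [0, 0, 0], "slide": [-0.006, 0, -0.001], "gripper": 40}, {"angular": [0, 0, 0], "slide": [-0.007, 0, -0.001], "gripper": 40}, {"angular": [0, 0, 0], "slide": [-0.007, 0, -0.001], "gripper": 60}, {"angular": [0, 0, 0], "slide": [-0.007, 0, -0.001], "gripper": 80}, {"angular": [0, 0, 0], "slide": [-0.007, 0, -0.001], "gripper": 80}, {"angular": [0, 0, 0], "slide": [-0.007, 0, -0.02], "gripper": 80}, {"angular": [0, 0, 0], "slide": [-0.007, 0, -0.05], "gripper": 80}, {"angular": [0, 0, 0], "slide": [-0.007, 0, -0.09], "gripper": 80}, {"angular": [0, 0, 0], "slide": [-0.007, 0, -0.13], "gripper": 80}]'

```text
t: 33.93
tcp_pos: [0.5218, -0.2514, 0.1861]
orientation: [-3.132, -0.227, 0.002]
force: [0.4, -0.9, 1.0]
grip_width: 0.798
grasp_force: 0.0
```

Run:
```python
from h import *
chain((.48,.12,.2,70))
```

```text
t 33.9 now [ 0.5218 -0.2514  0.1861] psi 8.3 grip 0.8 0.0
(0.48, 0.12, 0.2, 70) slide [0.0123, -0.3735, -0.0136] ang [-0.1, 0.0, -61.7]
```

Request:
drive_tool --plan '[{"angular": [0, 0, -62], "slide": [0.012, -0.375, -0.02], "gripper": 50}, {"angular": [0, 0, -62], "slide": [0.012, -0.375, -0.02], "gripper": 50}, {"angular": [0, 0, -62], "slide": [0.012, -0.375, -0.02], "gripper": 50}, {"angular": [0, 0, -62], "slide": [0.012, -0.375, -0.02], "gripper": 50}, {"angular": [0, 0, -62], "slide": [0.012, -0.375, -0.02], "gripper": 50}, {"angular": [0, 0, -62], "slide": [0.012, -0.375, -0.02], "gripper": 50}, {"angular": [0, 0, -62], "slide": [0.012, -0.375, -0.02], "gripper": 50}, {"angular": [0, 0, -62], "slide": [0.012, -0.375, -0.02], "gripper": 50}, {"angular": [0, 0, -62], "slide": [0.012, -0.375, -0.02], "gripper": 50}, {"angular": [0, 0, -62], "slide": [0.012, -0.375, -0.02], "gripper": 50}]'

```text
t: 34.77
tcp_pos: [0.4797, 0.1272, 0.2062]
orientation: [-2.56, -1.821, -0.005]
force: [-0.4, -0.1, 0.5]
grip_width: 0.5
grasp_force: 0.0
```

```bash
cat > chk.py <<'E'
from packs import *
im,d,K,E=snap("top"); P=world(d,K,E); Z=P[...,2]; H,S,V=cv2.split(cv2.cvtColor(im,cv2.COLOR_BGR2HSV))
cv2.imwrite("pics/t7.png",cv2.resize(im[155:275,310:412],None,fx=5,fy=5,interpolation=cv2.INTER_CUBIC))
u=P[...,:2]-[.4794,-.1619]; c,s=np.cos(np.radians(8.4)),np.sin(np.radians(8.4)); a=u@[c,s]*1000; b=u@[-s,c]*1000
for y in (95,-95):
    m=(Z>.092)&(Z<.1)&(abs(b-y)<40)&(a<90)&(a>-60)
    if m.sum()>50: print(y,m.sum(),np.percentile(a[m],[0,2,50,98,100]).round(1),np.median(b[m]).round(1))
m=(Z>.098)&(Z<.125)&(abs(b)<45)&(a>105)&(a<200); rc=cv2.minAreaRect((P[m][:,:2]*1000).astype(np.float32)); print("bar",m.sum(),rc)
D=np.hypot(P[...,0]-.631,P[...,1]+.14)
for nm,mm in (("red",((H<8)|(H>172))&(S>140)&(D<.08)&(Z>.06)&(a>140)),):
    p=P[mm].mean(0); rc2=cv2.minAreaRect((P[mm][:,:2]*1000).astype(np.float32)); print(nm,mm.sum(),p,rc2)
    for cc in (np.array(rc[0])/1000,np.array([.6317,-.1397])):
        print("bearing red",np.degrees(np.arctan2(p[1]-cc[1],p[0]-cc[0])),np.degrees(np.arctan2(rc2[0][1]/1000-cc[1],rc2[0][0]/1000-cc[0])))
E
python3 chk.py; python3 -c "
from h import *
chain((.631,-.14,.2,140),(.631,-.14,.09,144))"
```

```text
95 421 [-19.7 -16.7  25.9  69.7  73.4] 94.9
-95 417 [-19.1 -15.2  29.4  71.8  74.2] -94.0
bar 96 ((631.2259521484375, -139.2984161376953), (15.734089851379395, 52.607826232910156), 53.42816162109375)
red 25 [ 0.68281855 -0.12055146  0.07661095] ((683.515625, -121.26903533935547), (22.05000877380371, 12.931787490844727), 20.386037826538086)
bearing red 19.96938549878258 19.02409705464924
bearing red 20.535489760503257 19.580616860180196
t 34.8 now [0.4798 0.1247 0.2058] psi 70.6 grip 0.5 0.0
(0.631, -0.14, 0.2, 140) slide [-0.1996, 0.2303, 0.0058] ang [0.1, -0.0, -69.4]
(0.631, -0.14, 0.09, 144) slide [0.0, 0.0, 0.11] ang [0.0, 0.0, -4.0]
```

View pics/t7.png

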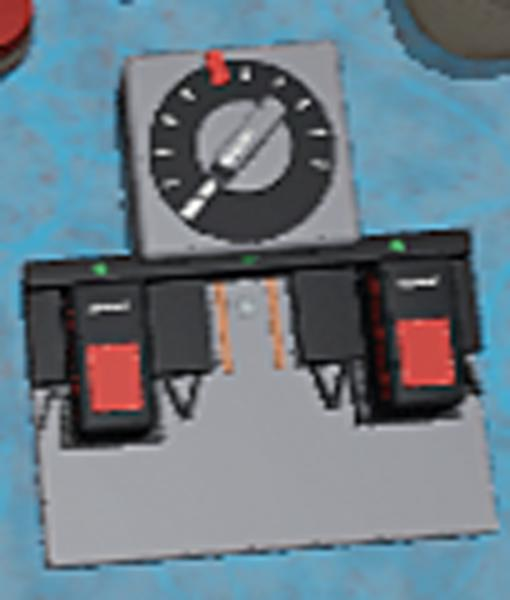

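Both red packs sit fully in bays 1 (115,370) and 3 (425,345), and the pointer is at the white line (195,205). The bar reads 143.4° and the red mark 20.2°, so the dial needs +123° clockwise. Now go to the dial.

Request:
drive_tool --plan '[{"angular": [0, 0, -70], "slide": [-0.2, 0.23, 0], "gripper": 55}, {"angular": [0, 0, -70], "slide": [-0.2, 0.23, 0], "gripper": 55}, {"angular": [0, 0, -70], "slide": [-0.2, 0.23, 0], "gripper": 55}, {"angular": [0, 0, -70], "slide": [-0.2, 0.23, 0], "gripper": 55}, {"angular": [0, 0, -70], "slide": [-0.2, 0.23, 0], "gripper": 55}, {"angular": [0, 0, -70], "slide": [-0.2, 0.23, 0], "gripper": 55}, {"angular": [0, 0, -70], "slide": [-0.2, 0.23, 0], "gripper": 55}, {"angular": [0, 0, -70], "slide": [-0.2, 0.23, 0], "gripper": 55}, {"angular": [0, 0, -70], "slide": [-0.2, 0.23, 0], "gripper": 55}, {"angular": [0, 0, -70], "slide": [-0.2, 0.23, 0], "gripper": 55}]'

```text
t: 35.65
tcp_pos: [0.6291, -0.1485, 0.2047]
orientation: [1.08, 2.95, -0.0]
force: [0.0, 0.1, 0.0]
grip_width: 0.549
grasp_force: 0.0
```

```bash
python3 -c "
from h import *
chain((.632,-.1397,.09,143.4))"
```

```text
t 35.6 now [ 0.6291 -0.1485  0.2047] psi 139.8 grip 0.55 0.0
(0.632, -0.1397, 0.09, 143.4) slide [0.0035, 0.0086, 0.1147] ang [-0.0, 0.0, -3.6]
```

Request:
drive_tool --plan '[{"angular": [0, 0, -3.6], "slide": [0.003, 0.004, 0.05], "gripper": 55}, {"angular": [0, 0, -3.6], "slide": [0.003, 0.004, 0.05], "gripper": 55}, {"angular": [0, 0, -3.6], "slide": [0.003, 0.004, 0.05], "gripper": 55}, {"angular": [0, 0, -3.6], "slide": [0.003, 0.004, 0.05], "gripper": 55}, {"angular": [0, 0, -3.6], "slide": [0.003, 0.004, 0.05], "gripper": 55}, {"angular": [0, 0, -3.6], "slide": [0.003, 0.004, 0.05], "gripper": 55}, {"angular": [0, 0, -3.6], "slide": [0.003, 0.004, 0.05], "gripper": 55}, {"angular": [0, 0, -3.6], "slide": [0.003, 0.004, 0.05], "gripper": 55}, {"angular": [0, 0, -3.6], "slide": [0.003, 0.004, 0.05], "gripper": 55}, {"angular": [0, 0, -3.6], "slide": [0.003, 0.004, 0.05], "gripper": 55}]'

```text
t: 36.48
tcp_pos: [0.6292, -0.14, 0.1556]
orientation: [0.989, 2.981, 0.0]
force: [-0.1, -0.1, -0.4]
grip_width: 0.553
grasp_force: 0.0
```

```bash
python3 -c "
from h import *
chain((.632,-.1397,.09,143.4))"
```

```text
t 36.5 now [ 0.6292 -0.14    0.1556] psi 143.3 grip 0.55 0.0
(0.632, -0.1397, 0.09, 143.4) slide [-0.0021, 0.0019, 0.0656] ang [0.0, 0.0, -0.1]
```

Request:
drive_tool --plan '[{"angular": [0, 0, 0], "slide": [-0.002, 0.002, 0.025], "gripper": 55}, {"angular": [0, 0, 0], "slide": [-0.002, 0.002, 0.05], "gripper": 55}, {"angular": [0, 0, 0], "slide": [-0.002, 0.002, 0.065], "gripper": 55}, {"angular": [0, 0, 0], "slide": [-0.002, 0.002, 0.065], "gripper": 30}, {"angular": [0, 0, 0], "slide": [-0.002, 0.002, 0.065], "gripper": 10}, {"angular": [0, 0, 0], "slide": [-0.002, 0.002, 0.065], "gripper": 10}, {"angular": [0, 0, 0], "slide": [-0.002, 0.002, 0.065], "gripper": 10}, {"angular": [0, 0, 0], "slide": [-0.002, 0.002, 0.065], "gripper": 10}, {"angular": [0, 0, 0], "slide": [-0.002, 0.002, 0.065], "gripper": 10}, {"angular": [0, 0, 0], "slide": [-0.002, 0.002, 0.065], "gripper": 10}]' --newtons 25

```text
t: 37.32
tcp_pos: [0.6325, -0.14, 0.0915]
orientation: [0.988, 2.98, -0.0]
force: [-1.3, -0.9, 6.4]
grip_width: 0.181
grasp_force: 25.0
```

Request:
drive_tool --plan '[{"angular": [0, 0, 6], "slide": [0, 0, 0], "gripper": 10}, {"angular": [0, 0, 12], "slide": [0, 0, 0], "gripper": 10}, {"angular": [0, 0, 18], "slide": [0, 0, 0], "gripper": 10}, {"angular": [0, 0, 24], "slide": [0, 0, 0], "gripper": 10}, {"angular": [0, 0, 30], "slide": [0, 0, 0], "gripper": 10}, {"angular": [0, 0, 36], "slide": [0, 0, 0], "gripper": 10}, {"angular": [0, 0, 42], "slide": [0, 0, 0], "gripper": 10}, {"angular": [0, 0, 48], "slide": [0, 0, 0], "gripper": 10}, {"angular": [0, 0, 54], "slide": [0, 0, 0], "gripper": 10}, {"angular": [0, 0, 60], "slide": [0, 0, 0], "gripper": 10}]'

```text
t: 38.15
tcp_pos: [0.6324, -0.1401, 0.0915]
orientation: [2.351, 2.081, 0.001]
force: [-2.6, -0.5, 6.5]
grip_width: 0.182
grasp_force: 25.0
```

Request:
drive_tool --plan '[{"angular": [0, 0, 6], "slide": [0, 0, 0], "gripper": 10}, {"angular": [0, 0, 12], "slide": [0, 0, 0], "gripper": 10}, {"angular": [0, 0, 18], "slide": [0, 0, 0], "gripper": 10}, {"angular": [0, 0, 24], "slide": [0, 0, 0], "gripper": 10}, {"angular": [0, 0, 30], "slide": [0, 0, 0], "gripper": 10}, {"angular": [0, 0, 36], "slide": [0, 0, 0], "gripper": 10}, {"angular": [0, 0, 42], "slide": [0, 0, 0], "gripper": 10}, {"angular": [0, 0, 48], "slide": [0, 0, 0], "gripper": 10}, {"angular": [0, 0, 54], "slide": [0, 0, 0], "gripper": 10}, {"angular": [0, 0, 54], "slide": [0, 0, 0], "gripper": 10}]'

```text
t: 38.98
tcp_pos: [0.6322, -0.1401, 0.0915]
orientation: [3.041, 0.786, 0.001]
force: [-2.7, -1.8, 7.2]
grip_width: 0.178
grasp_force: 25.0
```

```bash
python3 -c "
from h import *
chain((.632,-.1397,.09,20.2)); print(sensors.read_state()['torque'])"
```

```text
t 39.0 now [ 0.6322 -0.1401  0.0915] psi 29.0 grip 0.18 25.0
(0.632, -0.1397, 0.09, 20.2) slide [-0.0, -0.0004, 0.0015] ang [0.1, -0.0, 8.8]
[-0.3425751   0.50985327 -0.06514541]
```

Turn the remaining 9°, then let go and rise; retreat to where the top camera sees the dial.

Request:
drive_tool --plan '[{"angular": [0, 0, 2], "slide": [0, 0, 0], "gripper": 10}, {"angular": [0, 0, 4], "slide": [0, 0, 0], "gripper": 10}, {"angular": [0, 0, 6], "slide": [0, 0, 0], "gripper": 10}, {"angular": [0, 0, 8], "slide": [0, 0, 0], "gripper": 10}, {"angular": [0, 0, 9], "slide": [0, 0, 0], "gripper": 10}, {"angular": [0, 0, 9], "slide": [0, 0, 0], "gripper": 10}, {"angular": [0, 0, 9], "slide": [0, 0, 0], "gripper": 10}, {"angular": [0, 0, 9], "slide": [0, 0, 0], "gripper": 10}, {"angular": [0, 0, 9], "slide": [0, 0, 0], "gripper": 10}, {"angular": [0, 0, 9], "slide": [0, 0, 0], "gripper": 10}]'

```text
t: 39.82
tcp_pos: [0.6322, -0.1401, 0.0915]
orientation: [3.091, 0.554, 0.002]
force: [-1.8, -1.6, 7.5]
grip_width: 0.182
grasp_force: 25.0
```

Request:
drive_tool --plan '[{"angular": [0, 0, 0], "slide": [0, 0, 0], "gripper": 30}, {"angular": [0, 0, 0], "slide": [0, 0, 0], "gripper": 50}, {"angular": [0, 0, 0], "slide": [0, 0, 0], "gripper": 60}, {"angular": [0, 0, 0], "slide": [0, 0, 0], "gripper": 60}, {"angular": [0, 0, 0], "slide": [0, 0, 0], "gripper": 60}, {"angular": [0, 0, 0], "slide": [0, 0, -0.03], "gripper": 60}, {"angular": [0, 0, 0], "slide": [0, 0, -0.06], "gripper": 60}, {"angular": [0, 0, 0], "slide": [0, 0, -0.09], "gripper": 60}, {"angular": [0, 0, 0], "slide": [0, 0, -0.12], "gripper": 60}, {"angular": [0, 0, 0], "slide": [0, 0, -0.13], "gripper": 60}]'

```text
t: 40.65
tcp_pos: [0.634, -0.14, 0.2249]
orientation: [3.09, 0.554, 0.009]
force: [1.1, -0.2, -0.2]
grip_width: 0.598
grasp_force: 0.0
```

```bash
python3 -c "
from h import *
chain((.42,-.36,.22,20.2))"
```

```text
t 40.6 now [ 0.634  -0.14    0.2249] psi 20.3 grip 0.6 0.0
(0.42, -0.36, 0.22, 20.2) slide [-0.2771, 0.132, 0.0038] ang [0.2, -0.3, 0.1]
```

Request:
drive_tool --plan '[{"angular": [0, 0, 0], "slide": [-0.277, 0.132, 0], "gripper": 60}, {"angular": [0, 0, 0], "slide": [-0.277, 0.132, 0], "gripper": 60}, {"angular": [0, 0, 0], "slide": [-0.277, 0.132, 0], "gripper": 60}, {"angular": [0, 0, 0], "slide": [-0.277, 0.132, 0], "gripper": 60}, {"angular": [0, 0, 0], "slide": [-0.277, 0.132, 0], "gripper": 60}, {"angular": [0, 0, 0], "slide": [-0.277, 0.132, 0], "gripper": 60}, {"angular": [0, 0, 0], "slide": [-0.277, 0.132, 0], "gripper": 60}, {"angular": [0, 0, 0], "slide": [-0.277, 0.132, 0], "gripper": 60}, {"angular": [0, 0, 0], "slide": [-0.277, 0.132, 0], "gripper": 60}, {"angular": [0, 0, 0], "slide": [-0.277, 0.132, 0], "gripper": 60}]'

```text
t: 41.48
tcp_pos: [0.4173, -0.3598, 0.2196]
orientation: [-3.092, -0.55, 0.0]
force: [0.3, 0.8, 1.0]
grip_width: 0.6
grasp_force: 0.0
```

```bash
python3 chk.py; python3 -c "
from packs import *
packs()"
```

```text
95 417 [-18.8 -15.6  27.8  70.9  74. ] 95.1
-95 398 [-17.9 -14.1  27.1  71.8  74.8] -94.6
bar 105 ((631.8043823242188, -139.1411895751953), (53.63261795043945, 15.719748497009277), 19.072927474975586)
red 24 [ 0.68324589 -0.12031193  0.07630971] ((683.8716430664062, -121.21022033691406), (20.76262664794922, 11.983129501342773), 18.011037826538086)
bearing red 20.1042627461768 19.002728583865515
bearing red 20.61289639318394 19.51447234717126
px [184. 237.] ctr 430 392 sz 49 95 nose -41.9 z 75.0 hue 2.0
px [257. 241.] ctr 433 163 sz 49 94 nose -0.1 z 78.0 hue 69.0
px [394. 221.] ctr 521 -252 sz 93 48 nose 8.6 z 95.0 hue 1.0
px [332. 226.] ctr 492 -64 sz 93 47 nose 7.3 z 95.0 hue 1.0
```

View pics/t7.png

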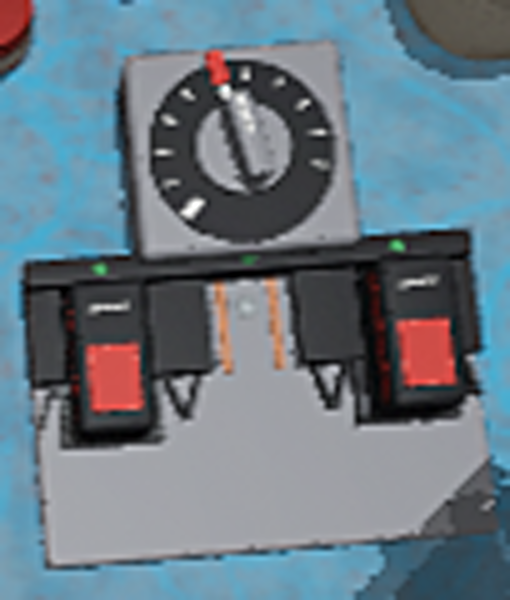

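The pointer (225,92) is in line with the red block (218,68), with the bar at 19–20° and the mark at about 20°. Both red packs are home and the green one is on the mat, so I hand the job in.

```bash
python3 -c "
from h import *
print(finish_job())"
```

```text
the job is handed in; nothing more can be done
None
```

The job is handed in: I turned the dial off first, stood the one charged pack on the mat, pushed both flat packs home in bays 1 and 3, and turned the dial up to the red mark. The camera shows both packs at the docked position and the pointer within about 1° of the mark, but the catches themselves couldn't be read.

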